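# Fetch the porcelain dish from behind the reagent bottles

### The arm

A 6-joint arm with a two-finger parallel gripper is mounted at the origin on the work surface. World frame = base frame: x ahead of the robot, y to its left, z up, the work surface at z = 0. Lengths are in m, angles in rad, forces in N, time in s.
With the tool pointing down it reaches from about 0.275 to 0.775 m from the base axis. Payload 14.6 kg.
Tool frame: the origin (TCP) lies on the mounting face of the last link; the fingertips stand 173 mm ahead of it and the grasp point (between the pads) lies 155 mm ahead of it; z points along the fingers, y is the direction in which the jaws open and shut (so a half turn about z gives the same grasp; the last joint's range is limited). The gripper opens to 85 mm and grips with 20 to 120 N. Pads are 22 mm wide; open, the fingers measure 114 mm over their backs; the gripper's body (76 mm by 85 mm) begins 54 mm behind the grasp point. The pads swing forward as they close: fully open they stand 13 mm farther back than shut.
Start: joints at [0.971, 0.263, -0.048, 1.259, 0, 1.415], TCP at [0.226, 0.474, 0.405] pointing down, gripper open.
Joint ranges: [-2.65, 2.65], [-0.89, 1.7], [-1.18, 1.37], [-2.13, 2.11], [-1.35, 1.29], [-3.14, 3.14]. Speed limits (rad/s): [1.89, 1.89, 2.57, 2.79, 3.14, 3.14].

### API

Orientations are given as a unit quaternion [w, x, y, z].
In Python, from cell import env, snapshot gives the robot as it stands. The module is installed in compiled form; this text tells all that it offers.
- The arm moves only by the shell command python3 -m pendant 'ROWS' [FORCE]. ROWS is JSON, a list of rows, each an object of numbers: "x", "y", "z": the shift along the tool's x, y, z in units of 25 mm (1.0 is 25 mm); "wx", "wy", "wz": the turn, a rotation vector about the tool's x, y, z in units of 8 degrees (1.0 is 8 degrees); "claw": the closure, from 0 (fully open) to 1 (shut). A call has 1 to 12 rows; each row shifts and turns the pose as measured when the row begins, along the tool's axes as they then stand; what a row does not reach is not made up. A row lasts 1/10 s, in which the tool goes at most 50 mm and 8.59 degrees, less where a joint would pass 70% of its speed; a pose out of reach is approached as far as the arm can. A call is refused whole if a number of a shift passes 1 or a number of a turn 1, either way. A call with a gripper value outside its range is refused whole. The fingers move at their own pace and stop on an object; FORCE is the grip in N (left out, the last holds). Time passes only in rows, so rows that do not move let the fingers close. It gives the time, the measured TCP pose, the force and the opening at its end, in the units of the state.
- env.read_state(): the state, without advancing time (a new reading comes with each control period).
- snapshot(name): name is "scene" or "top" or "wrist"; returns a dict with "img" (480x640x3 uint8, red, green, blue), "fov_y" (degrees; the focal length in pixels is half the picture's height over the tangent of half this angle, whatever the lens; pixels are square), "cx", "cy" (the principal point, pixels), "extrinsics" (4x4, takes a point from camera to world coordinates). Camera axes: x right, y up, looking along -z (the intrinsics and any distortion apply to the point x, -y, -z); pixel columns grow to the right and rows downward; lengths in m; the calibration is good to about 2 mm. A picture is of the moment at which its call begins. There is no depth.
- env.job_done(): hands the job in, once; it reports no verdict.
The state is a dict: "clock": time; "qpos": joint angles; "joint_velocities": joint speeds; "effort": joint torques, N m; "position": TCP position; "ee_rot": TCP orientation; "contact_force": force on the tool from outside, world axes, zero at the start; "wrist_torque": the same for the moment, N m; "grip_width": finger opening in m.
Only numpy, scipy, OpenCV 4.12 (cv2) and the standard library are available. Lean on these libraries where they do the work, as an engineer would, in place of code of your own. Each camera call takes 0.05 s, during which the arm holds its last target.

### The job

Fetch the small white porcelain dish that is hemmed in by two bottles and a jar in the steel tray: leaving it where it is, first lift the tall bottle, the square bottle and the jar out and stand all three on the grey mat, then stand the dish on the tripod, wholly on the round white centre of its wire gauze. Only once the dish stands there, put the two bottles and the jar back upright in the tray, each in the middle of the same ring that it came from. Set everything down gently, drop or tip nothing, and leave the flask, the beaker and the mortar alone.

Things in the scene. Friction and masses are not known exactly. Their poses are not given: they have to be found in the camera images.
- tall_c (a point): Tall round reagent bottle, brown glass, 140 mm high, body 60 mm in diameter up to 82 mm, a shoulder that narrows to a 26 mm neck at 100 mm, black cap 32 mm in diameter from 110 to 140 mm above its foot; best gripped by the cap. The point is its centre, on its axis 70 mm above its foot; z up. About 0.3 kg.
- square_c (a point): Square reagent bottle, brown glass, 120 mm high, body 54 x 54 mm up to 80 mm, 28 mm neck from 88 mm, round black cap 34 mm in diameter from 90 to 120 mm above its foot; best gripped by the cap. The point is its centre, 60 mm above its foot; z up. About 0.26 kg.
- jar_c (a point): Straight round jar, brown glass, without a neck, 100 mm high, body 56 mm in diameter, black lid 58 mm in diameter over the top 26 mm; best gripped by the lid. The point is its centre, 50 mm above its foot; z up. About 0.28 kg.
- dish_c (a point): Small open white porcelain dish with straight sides, 54 mm in diameter, 36 mm high, wall 4 mm, in the rear ring of the tray at the start. The point is its centre, 18 mm above its foot; z up. About 0.09 kg.
- tray: Low fixed steel tray, floor 4 mm thick, rim 14 mm high. Origin: at table height under the middle of the dish's ring (62 mm); x points away from the robot; the tray spans x -125 to 75, y -125 to 125 mm. Three dark 74 mm rings mark the other places, at (x, y) = (-68, 0), (0, 68), (0, -68) mm; the two bottles and the jar start in them (which in which changes), within 2 mm of the middle.
- mat: Flat grey rubber mat, fixed, 200 mm (x) by 240 mm (y), 4 mm thick, the side area; empty at the start. Origin under its centre at table height, z up.
- gauze (a point): Top of the square wire gauze (130 x 130 mm) on a fixed three-legged tripod over a burner, 115 mm above the table. The point is the middle of the round white ceramic centre (86 mm in diameter), on its top face; z up.
- flask_c (a point): Conical glass flask, 104 mm high, 74 mm wide at the foot; a bystander, to be left alone. The point is its centre, 52 mm above its foot.
- beaker_c (a point): Glass beaker, 80 mm high, 64 mm wide; a bystander, to be left alone. The point is its centre, 40 mm above its foot.
- mortar_c (a point): White porcelain mortar bowl, 52 mm high, 84 mm wide; a bystander, to be left alone. The point is its centre, 26 mm above its foot.
There are look-alikes about, which are no part of the job. Leave any blue or pink look-alike of the part that bears jar_c alone.

How it is judged:
On the way, in this order (a step that is already met when the one before it is completed fails the run):
1. both bottles and the jar stand upright and released on the mat, the dish still in its place in the tray (x of tall_c in the frame of mat between -0.1 and 0.1 m and y of tall_c in the frame of mat between -0.12 and 0.12 m and height (world z) of tall_c below 0.08 m and angle between each of tall_c, square_c, jar_c's own z axis and vertical below 0.12 rad and linear speed of each of bottle_tall, bottle_square, jar below 0.03 m/s and contact force between the fingers and bottle_tall below 0.05 N and x of square_c in the frame of mat between -0.1 and 0.1 m and y of square_c in the frame of mat between -0.12 and 0.12 m and height (world z) of square_c below 0.07 m and contact force between the fingers and bottle_square below 0.05 N and x of jar_c in the frame of mat between -0.1 and 0.1 m and y of jar_c in the frame of mat between -0.12 and 0.12 m and height (world z) of jar_c below 0.06 m and contact force between the fingers and jar below 0.05 N and distance of dish_c from where it was at the start of the episode below 0.03 m), for 0.2 s.
2. the dish stands released on the white centre of the gauze, both bottles and the jar still on the mat (horizontal distance between dish_c and gauze below 0.016 m and z of dish_c in the frame of gauze between 0.012 and 0.024 m and angle between each of dish_c, tall_c, square_c, jar_c's own z axis and vertical below 0.12 rad and linear speed of each of dish, bottle_tall, bottle_square, jar below 0.03 m/s and contact force between the fingers and dish below 0.05 N and x of tall_c in the frame of mat between -0.1 and 0.1 m and y of tall_c in the frame of mat between -0.12 and 0.12 m and height (world z) of tall_c below 0.08 m and contact force between the fingers and bottle_tall below 0.05 N and x of square_c in the frame of mat between -0.1 and 0.1 m and y of square_c in the frame of mat between -0.12 and 0.12 m and height (world z) of square_c below 0.07 m and contact force between the fingers and bottle_square below 0.05 N and x of jar_c in the frame of mat between -0.1 and 0.1 m and y of jar_c in the frame of mat between -0.12 and 0.12 m and height (world z) of jar_c below 0.06 m and contact force between the fingers and jar below 0.05 N), for 0.2 s.
At the end, for the whole second after the job is handed in: The dish stands upright on the gauze, its centre within 16 mm of the middle of the white centre; both bottles and the jar stand upright in the tray, each within 15 mm of where it stood at the start; all four released and at rest; flask, beaker and mortar within 20 mm of where they were (horizontal distance between dish_c and gauze below 0.016 m and z of dish_c in the frame of gauze between 0.012 and 0.024 m and angle between each of dish_c, tall_c, square_c, jar_c's own z axis and vertical below 0.12 rad and linear speed of each of dish, bottle_tall, bottle_square, jar below 0.03 m/s and contact force between the fingers and dish below 0.05 N and distance of each of tall_c, square_c, jar_c from where it was at the start of the episode below 0.015 m and contact force between the fingers and bottle_tall below 0.05 N and contact force between the fingers and bottle_square below 0.05 N and contact force between the fingers and jar below 0.05 N and distance of each of flask_c, beaker_c, mortar_c from where it was at the start of the episode below 0.02 m); the robot touches nothing.
It fails at once if a bottle, the jar or the dish is tipped over (angle between any of tall_c, square_c, jar_c, dish_c's own z axis and vertical above 0.6 rad).
It fails at once if a bottle, the jar or the dish is dropped from more than about 25 mm ((linear speed of bottle_tall above 0.7 m/s and contact force between the fingers and bottle_tall below 0.01 N) or (linear speed of bottle_square above 0.7 m/s and contact force between the fingers and bottle_square below 0.01 N) or (linear speed of jar above 0.7 m/s and contact force between the fingers and jar below 0.01 N) or (linear speed of dish above 0.7 m/s and contact force between the fingers and dish below 0.01 N)).
It fails at once if the flask, the beaker or the mortar is moved by more than 20 mm (distance of any of flask_c, beaker_c, mortar_c from where it was at the start of the episode above 0.02 m).
It also fails if it takes over 144 s, if anything falls off the work surface, if the arm or the gripper's body presses on something with over 40 N, if the wrist force passes 120 N, or if a joint passes its speed limit or range.

## Working session

There is one attempt and no reset: what is moved stays moved. The work goes in short steps, Python scripts to look and compute and a shell command to move; the robot and the scene stay as the last step left them, time stands still between calls to the robot, and variables do not carry over. Pictures are saved under pics/ and viewed, and the job is handed in when it is done.

```bash
mkdir -p pics; python3 - <<'E'
from cell import env, snapshot
import cv2
s=env.read_state(); print(s)
for n in ("scene","top","wrist"):
    d=snapshot(n); cv2.imwrite(f"pics/{n}0.png",d["img"][:,:,::-1]); print(n,{k:v for k,v in d.items() if k!="img"})
E
```

```text
{'clock': 0.0, 'qpos': array([ 9.70674108e-01,  2.63534648e-01, -4.89803515e-02,  1.25940169e+00,
        8.27914754e-06,  1.41545842e+00]), 'joint_velocities': array([ 7.89113288e-05,  3.97486639e-04,  6.71869559e-04,  3.00902284e-04,
       -7.69717656e-04, -2.03819690e-04]), 'effort': array([ 8.00664275e-04, -6.37613654e+01,  3.84571767e+01,  1.34702632e-02,
        2.65386296e-05,  4.48423395e-05]), 'position': array([0.22585062, 0.47382214, 0.40420298]), 'ee_rot': array([-2.10448238e-04,  2.20563464e-01,  9.75372465e-01, -5.19162087e-04]), 'contact_force': array([-0.8506487 ,  0.28049137,  0.57121075]), 'wrist_torque': array([-0.0340773 , -0.0033783 ,  0.01525664]), 'grip_width': 0.08541562466014171}
scene {'fov_y': 49.218359334463216, 'cx': 312.62321886936576, 'cy': 243.65110655065757, 'extrinsics': array([[ 0.79514343, -0.47997767,  0.37063239,  1.0644102 ],
       [ 0.60638005,  0.62216833, -0.49518664, -0.56164657],
       [ 0.00708279,  0.61848848,  0.78576194,  1.15597676],
       [ 0.        ,  0.        ,  0.        ,  1.        ]])}
top {'fov_y': 47.60267557993617, 'cx': 312.22857234738626, 'cy': 229.14037101590503, 'extrinsics': array([[-6.21017620e-03,  9.82330615e-01, -1.87050784e-01,
         3.33237671e-01],
       [-9.99978339e-01, -6.50847417e-03, -9.80652136e-04,
         7.40037478e-02],
       [-2.18073981e-03,  1.87040642e-01,  9.82349756e-01,
         1.41512185e+00],
       [ 0.00000000e+00,  0.00000000e+00,  0.00000000e+00,
         1.00000000e+00]])}
wrist {'fov_y': 64.07364685973138, 'cx': 326.4441832812982, 'cy': 236.32397490028964, 'extrinsics': array([[ 4.30243518e-01, -8.67141506e-01, -2.50910587e-01,
         1.61534318e-01],
       [ 9.02712790e-01,  4.13177283e-01,  1.19975628e-01,
         5.03449112e-01],
       [-3.65291819e-04, -2.78118933e-01,  9.60546577e-01,
         3.73016323e-01],
       [ 0.00000000e+00,  0.00000000e+00,  0.00000000e+00,
         1.00000000e+00]])}
```

View pics/scene0.png

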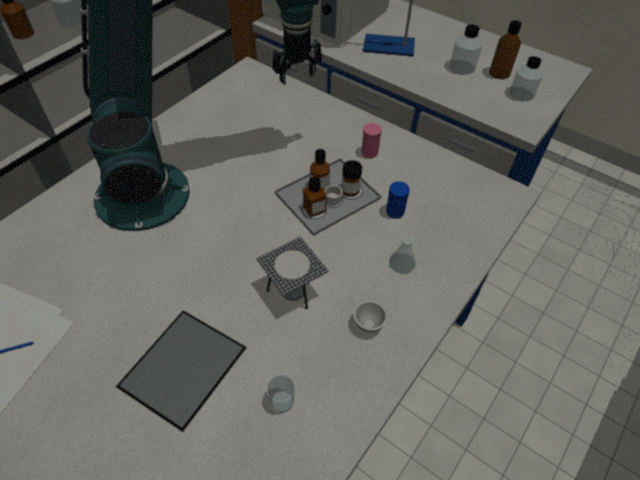

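View pics/top0.png

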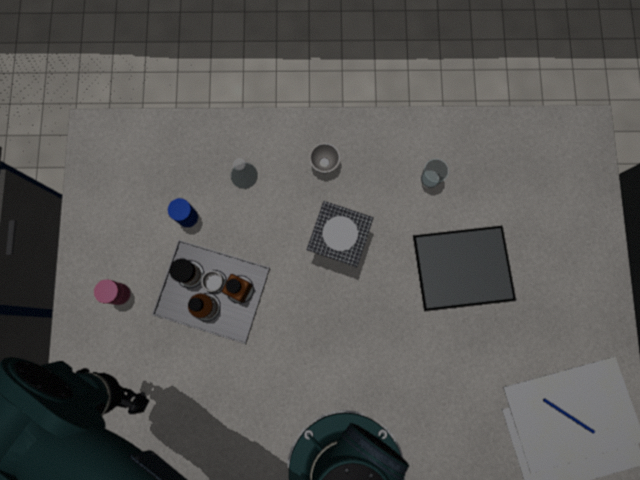

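View pics/wrist0.png

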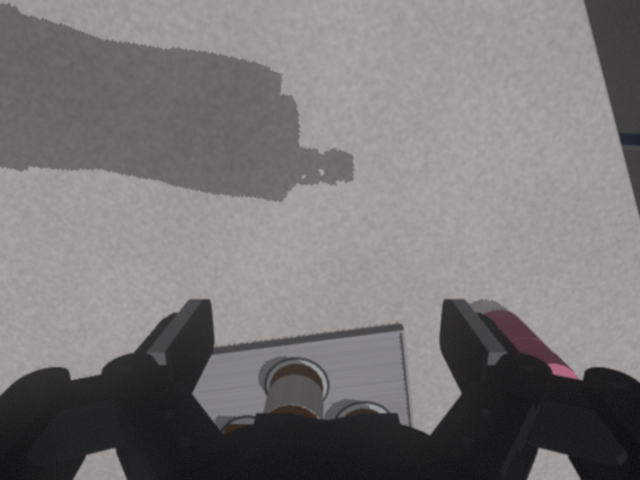

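```bash
cat > h.py <<'E'
import numpy as np, cv2
from cell import env, snapshot
def ray(d,u,v):
    f=240/np.tan(np.radians(d["fov_y"])/2); E=d["extrinsics"]
    c=np.array([(u-d["cx"])/f,-(v-d["cy"])/f,-1.]); return E[:3,3],E[:3,:3]@c
def onz(d,u,v,z):
    o,r=ray(d,u,v); return (o+r*(z-o[2])/r[2])[:2]
def proj(d,p):
    f=240/np.tan(np.radians(d["fov_y"])/2); E=d["extrinsics"]
    c=E[:3,:3].T@(np.array(p)-E[:3,3]); return np.array([d["cx"]+f*c[0]/-c[2], d["cy"]+f*c[1]/c[2]])
def tri(d1,p1,d2,p2):
    o1,r1=ray(d1,*p1);o2,r2=ray(d2,*p2)
    A=np.stack([r1,-r2],1);t=np.linalg.lstsq(A,o2-o1,rcond=None)[0]
    a,b=o1+r1*t[0],o2+r2*t[1]; return (a+b)/2,np.linalg.norm(a-b)
E
python3 - <<'E'
from h import *
d=snapshot("top");s=snapshot("scene")
a=d["img"][220:360,140:290,::-1]; b=s["img"][130:240,260:400,::-1]
c=d["img"][190:320,290:530,::-1]
cv2.imwrite("pics/a.png",cv2.resize(a,None,fx=5,fy=5,interpolation=cv2.INTER_CUBIC)[:600])
cv2.imwrite("pics/a2.png",cv2.resize(a,(640,597),interpolation=cv2.INTER_CUBIC))
cv2.imwrite("pics/b.png",cv2.resize(b,(700,550),interpolation=cv2.INTER_CUBIC))
cv2.imwrite("pics/c.png",cv2.resize(c,(720,390),interpolation=cv2.INTER_CUBIC))
np.save("top0.npy",d,allow_pickle=True);np.save("scene0.npy",s,allow_pickle=True)
E
```

```text
(no output)
```

View pics/a2.png

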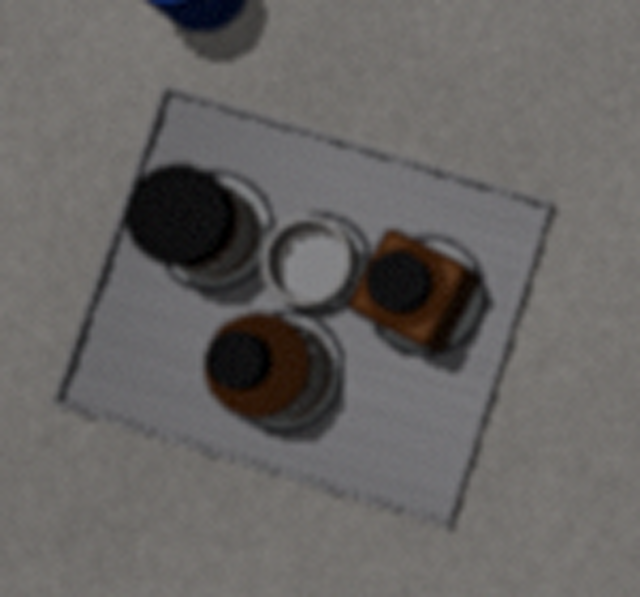

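View pics/b.png

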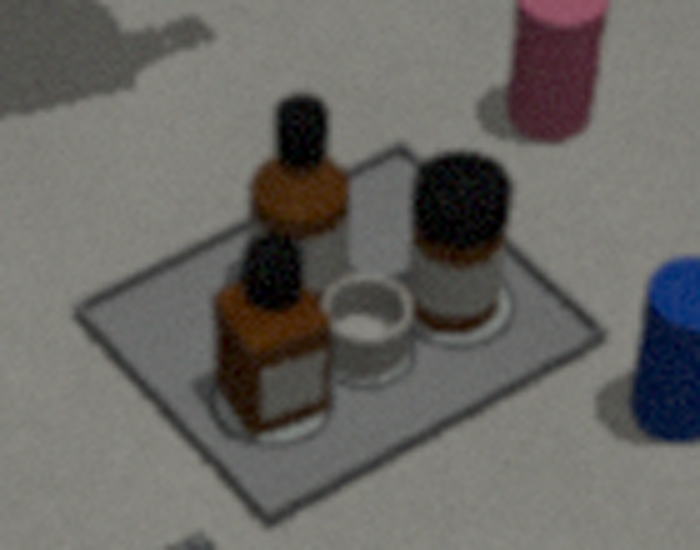

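View pics/c.png

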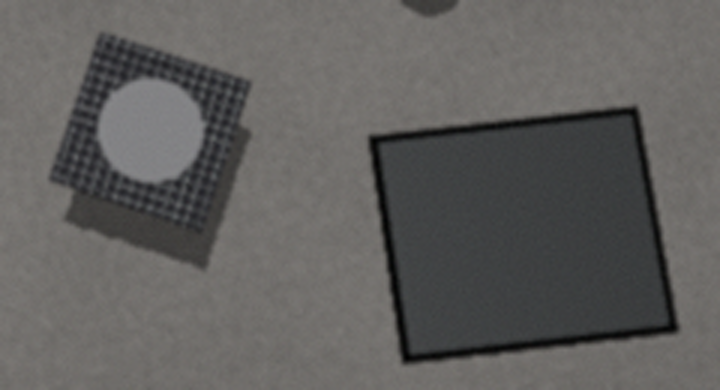

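```bash
python3 - <<'E'
from h import *
d=snapshot("top"); s=snapshot("scene")
k=640/150
P=lambda u,v:((u+.5)/k-.5+140,(v+.5)/k-.5+220)
C=np.array([onz(d,*P(u,v),.014) for u,v in [(170,92),(552,207),(453,525),(62,402)]])
print("corners",C.round(4)); print([np.linalg.norm(C[i]-C[i-1]).round(4) for i in range(4)])
ctr=C.mean(0); ex=((C[0]+C[1])-(C[2]+C[3]));ex/=np.linalg.norm(ex);ey=np.array([-ex[1],ex[0]])
org=ctr+.025*ex
print("tray org",org,"yaw deg",np.degrees(np.arctan2(ex[1],ex[0])))
for n,x,y in [("front",-.068,0),("left",0,.068),("right",0,-.068)]: print(n,(org+x*ex+y*ey).round(4))
for n,u,v,z in [("tall",240,361,.144),("sq",401,281,.124),("jar",180,216,.104),("dish",315,262,.040)]: print(n,onz(d,*P(u,v),z).round(4))
# scene cap tops
ks=5;Q=lambda u,v:((u+.5)/ks-.5+260,(v+.5)/ks-.5+130)
for n,u,v,z in [("tall",302,106,.144),("sq",274,244,.124),("jar",463,178,.104),("dish",368,303,.040)]: print("scene",n,onz(s,*Q(u,v),z).round(4))
R=lambda u,v:((u+.5)/3-.5+290,(v+.5)/3-.5+190)
M=np.array([onz(d,*R(u,v),.004) for u,v in [(371,137),(635,107),(677,328),(405,361)]])
print("mat",M.round(4),M.mean(0),[np.linalg.norm(M[i]-M[i-1]).round(4) for i in range(4)])
# gauze by mask
g=d["img"].astype(int); m=((g.min(2)>105)).astype(np.uint8); m[:, :300]=0;m[:,380:]=0;m[:190]=0;m[280:]=0
n,l,st,ce=cv2.connectedComponentsWithStats(m); i=1+st[1:,4].argmax(); print(st[i],ce[i],onz(d,*ce[i],.115))
g=s["img"].astype(int); print(g[265,292],g[230,300], d["img"][233,340])
G=np.array([onz(d,*R(u,v),.115) for u,v in [(101,33),(250,80),(203,231),(51,182)]]);print("gauze",G.mean(0),G.round(4))
print("byst",onz(d,243,172,0),onz(d,325,158,.05),onz(d,434,172,.03),onz(d,182,210,.05))
E
```

```text
corners [[0.5703 0.4223]
 [0.4981 0.1879]
 [0.3097 0.2448]
 [0.3831 0.4795]]
[np.float64(0.1958), np.float64(0.2453), np.float64(0.1968), np.float64(0.2459)]
tray org [0.46422407 0.3263465 ] yaw deg -16.88243754421098
front [0.3992 0.3461]
left [0.484  0.3914]
right [0.4445 0.2613]
tall [0.3999 0.3461]
sq [0.4444 0.2624]
jar [0.4838 0.3915]
dish [0.4632 0.3259]
scene tall [0.3991 0.3574]
scene sq [0.4416 0.2752]
scene jar [0.4836 0.4015]
scene dish [0.4644 0.3382]
mat [[ 0.5836 -0.1907]
 [ 0.6089 -0.4242]
 [ 0.4154 -0.4464]
 [ 0.3888 -0.2118]] [ 0.49914363 -0.31827495] [np.float64(0.1959), np.float64(0.2348), np.float64(0.1948), np.float64(0.2361)]
[ 300  190   80   90 3208] [338.64526185 228.80236908] [0.58120713 0.0110426 ]
[134 130 126] [132 132 125] [131 130 133]
gauze [0.57016518 0.00772473] [[ 0.6518  0.0476]
 [ 0.6117 -0.0733]
 [ 0.4884 -0.0324]
 [ 0.5288  0.0891]]
byst [0.76111321 0.26151195] [0.78261178 0.04074085] [ 0.74857473 -0.24739107] [0.6455154 0.4100674]
```

```bash
python3 - <<'E'
from h import *
s=snapshot("scene")
b=s["img"][230:310,245:340,::-1];c=s["img"][300:440,105:255,::-1]
cv2.imwrite("pics/d.png",cv2.resize(b,None,fx=7,fy=7,interpolation=cv2.INTER_CUBIC))
cv2.imwrite("pics/e.png",cv2.resize(c,None,fx=4,fy=4,interpolation=cv2.INTER_CUBIC))
E
```

```text
(no output)
```

View pics/d.png

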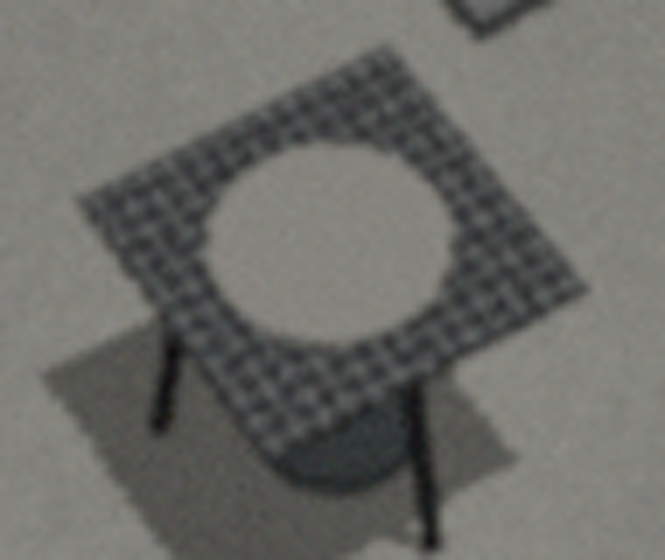

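View pics/e.png

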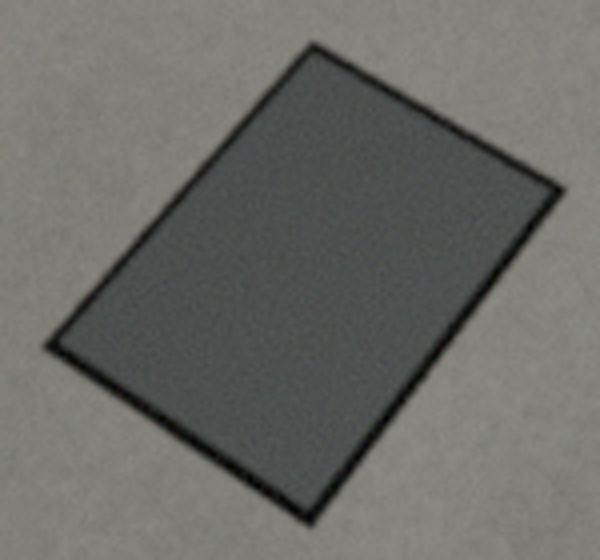

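```bash
cat > fit.py <<'E'
from h import *
from scipy.optimize import least_squares
d=np.load("top0.npy",allow_pickle=True).item();s=np.load("scene0.npy",allow_pickle=True).item()
def S(l,k,ox,oy): return np.array([((u+.5)/k-.5+ox,(v+.5)/k-.5+oy) for u,v in l])
top=dict(tray=S([(168,90),(554,206),(454,528),(59,403)],640/150,140,220),
 mat=S([(371,137),(635,107),(677,328),(405,361)],3,290,190),
 gz=S([(101,31),(252,80),(203,233),(49,182)],3,290,190))
sc=dict(tray=S([(400,145),(606,337),(268,527),(74,314)],5,260,130),
 mat=S([(311,42),(566,189),(311,526),(44,346)],4,105,300),
 gz=S([(390,40),(590,290),(272,462),(78,200)],7,245,230))
Z=dict(tray=.014,mat=.004,gz=.115)
H=dict(tray=(.1,.125),mat=(.1,.12),gz=(.065,.065))
def rawcorn(c,p):
    x,y,t=p;hx,hy=H[c];R=np.array([[np.cos(t),-np.sin(t)],[np.sin(t),np.cos(t)]])
    return np.array([[hx,hy],[hx,-hy],[-hx,-hy],[-hx,hy]])@R.T+[x,y]
def projk(dd,pts,par):
    dx,dy,dz,k1,rx,ry,rz=par
    f=240/np.tan(np.radians(dd["fov_y"])/2);E=dd["extrinsics"]
    R=cv2.Rodrigues(np.array([rx,ry,rz]))[0]
    c=(np.asarray(pts)-E[:3,3]-[dx,dy,dz])@E[:3,:3]@R*[1,-1,-1]
    o,_=cv2.projectPoints(c.reshape(-1,1,3),np.zeros(3),np.zeros(3),np.array([[f,0,dd["cx"]],[0,f,dd["cy"]],[0,0,1]]),np.array([k1,0,0,0]))
    return o[:,0]
poses0=[.452,.333,-.295,.499,-.318,-.1,.57,.008,-.32]
names=["tray","mat","gz"]
def match(c,cs,img):
    return img
if __name__=="__main__":
    z=np.zeros(7)
    for i,c in enumerate(names):
        w=np.c_[rawcorn(c,poses0[3*i:3*i+3]),np.full(4,Z[c])]
        a=projk(d,w,z);b=projk(s,w,z)
        print(c,(a-top[c]).round(1).tolist()); print("   ",b.round(0).tolist(),sc[c].round(0).tolist())
E
python3 fit.py
```

```text
tray [[0.2, -4.7], [0.9, -4.9], [0.7, -4.9], [0.0, -4.0]]
    [[382.0, 198.0], [314.0, 235.0], [275.0, 193.0], [341.0, 160.0]] [[340.0, 159.0], [381.0, 197.0], [313.0, 235.0], [274.0, 192.0]]
mat [[6.3, -10.1], [9.4, 8.3], [-6.6, 11.0], [-9.4, -8.8]]
    [[248.0, 359.0], [166.0, 433.0], [113.0, 374.0], [194.0, 309.0]] [[182.0, 310.0], [246.0, 347.0], [182.0, 431.0], [116.0, 386.0]]
gz [[-0.7, 0.5], [-0.3, 0.2], [0.4, -0.4], [0.2, 0.0]]
    [[327.0, 271.0], [282.0, 296.0], [254.0, 259.0], [298.0, 236.0]] [[300.0, 235.0], [329.0, 271.0], [283.0, 296.0], [256.0, 258.0]]
```

```bash
cat > fit2.py <<'E'
from fit import *
poses0=[.44,.3336,-.295,.499,-.318,.108,.57,.008,-.32]
ro=[1,2,3,0]
def res(x,free=True):
    r=[]
    for i,c in enumerate(names):
        w=np.c_[rawcorn(c,x[3*i:3*i+3]),np.full(4,Z[c])]
        r+=[projk(d,w,x[9:16])-top[c], projk(s,w,x[16:23])-sc[c][ro]]
    r=np.concatenate(r).ravel()/.5
    pr=np.concatenate([x[9:12]/.002,[x[12]/.1],x[13:16]/.003,x[16:19]/.002,[x[19]/.1],x[20:23]/.003])
    return np.concatenate([r,pr])
o=least_squares(res,np.r_[poses0,np.zeros(14)],loss="soft_l1")
x=o.x
if __name__=="__main__":
    print("cost",o.cost); print("poses",x[:9].round(4)); print("top",x[9:16].round(4));print("scene",x[16:].round(4))
    print(res(x)[:48].reshape(6,4,2).round(1).tolist())
    np.save("cal.npy",x)
    t=x[2];R=np.array([[np.cos(t),-np.sin(t)],[np.sin(t),np.cos(t)]])
    org=x[:2]+R@[.025,0]
    for n,p in dict(dish=(0,0),front=(-.068,0),left=(0,.068),right=(0,-.068)).items(): print(n,(org+R@p).round(4))
    obs_t=S([(240,361),(401,281),(180,216),(315,262)],640/150,140,220)
    obs_s=S([(302,106),(274,244),(463,178),(368,303)],5,260,130)
    for n,a,b,z in zip(["tall","sq","jar","dish"],obs_t,obs_s,[.144,.124,.104,.04]):
        f=lambda p:projk(d,[[*p,z]],x[9:16])[0]-a
        g=lambda p:projk(s,[[*p,z]],x[16:23])[0]-b
        print(n,least_squares(f,[.45,.33]).x.round(4),least_squares(g,[.45,.33]).x.round(4))
E
python3 fit2.py
```

```text
cost 15.12563994738948
poses [ 0.4396  0.3382 -0.2957  0.4974 -0.3178  0.111   0.5694  0.0115 -0.3328]
top [-0.0001  0.0013 -0.0009 -0.0755 -0.0001  0.0014 -0.0007]
scene [ 0.0001 -0.0013  0.0002 -0.0356  0.0024  0.0018  0.0017]
[[[-0.1, -0.3], [0.4, -0.3], [0.4, -0.7], [0.8, 0.2]], [[-0.2, -2.0], [-0.4, -3.7], [-0.0, -2.1], [1.1, 0.4]], [[-0.3, -0.4], [0.7, -1.4], [-0.3, 1.0], [0.2, 2.0]], [[0.2, 0.3], [0.4, 0.4], [-0.0, -0.2], [-0.2, -0.3]], [[-0.8, 0.8], [-0.5, 1.3], [-0.4, -0.3], [-0.3, -0.6]], [[-0.0, 0.1], [-0.4, 0.4], [0.2, 1.0], [-0.5, 2.1]]]
dish [0.4635 0.3309]
front [0.3985 0.3507]
left [0.4833 0.3959]
right [0.4437 0.2658]
tall [0.3989 0.3505] [0.3931 0.3591]
sq [0.4439 0.266 ] [0.4363 0.2764]
jar [0.4832 0.3961] [0.4779 0.4035]
dish [0.4627 0.3299] [0.459  0.3396]
```

```bash
python3 -m pendant '[{"wz":-0.8},{"wz":-0.8},{"wz":-0.8},{"wz":-0.8},{"x":-1,"y":-0.5},{"x":-1,"y":-0.5},{"x":-1,"y":-0.5},{"x":-1,"y":-0.5}]'; python3 -m pendant '[{"x":-1,"y":-0.5},{"x":-1,"y":-0.5},{"x":-1,"y":-0.5},{"x":-1,"y":-0.5},{"x":-1,"y":-0.5},{"x":-1,"y":-0.5},{"x":-1,"y":-0.5},{"x":-1,"y":-0.5},{}]'
python3 - <<'E'
from h import *
d=snapshot("wrist"); np.save("w1.npy",d,allow_pickle=True); cv2.imwrite("pics/w1.png",d["img"][:,:,::-1]);print(d["extrinsics"].round(3))
E
```

```text
[[ 0.43  -0.867 -0.251  0.162]
 [ 0.903  0.413  0.119  0.504]
 [ 0.    -0.278  0.961  0.373]
 [ 0.     0.     0.     1.   ]]schema error: expected keys x, y, z, wx, wy, wz, claw
schema error: expected keys x, y, z, wx, wy, wz, claw
```

View pics/w1.png

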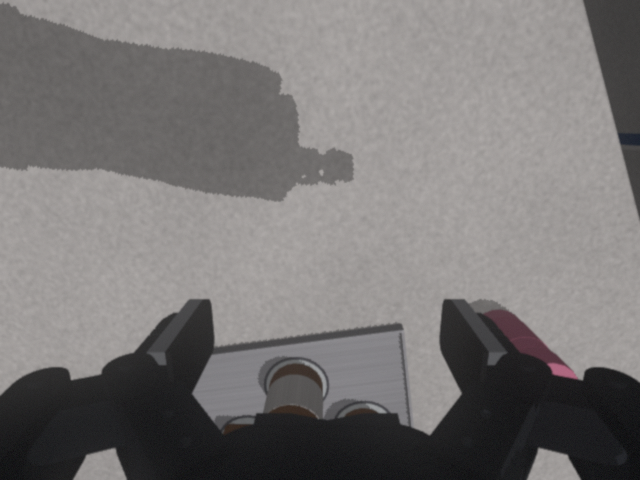

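```bash
python3 -m pendant '[{"x":0,"y":0,"z":0,"wx":0,"wy":0,"wz":-0.8,"claw":0},{"x":0,"y":0,"z":0,"wx":0,"wy":0,"wz":-0.8,"claw":0},{"x":0,"y":0,"z":0,"wx":0,"wy":0,"wz":-0.8,"claw":0},{"x":0,"y":0,"z":0,"wx":0,"wy":0,"wz":-0.8,"claw":0},{"x":-1,"y":-0.5,"z":0,"wx":0,"wy":0,"wz":0,"claw":0},{"x":-1,"y":-0.5,"z":0,"wx":0,"wy":0,"wz":0,"claw":0},{"x":-1,"y":-0.5,"z":0,"wx":0,"wy":0,"wz":0,"claw":0},{"x":-1,"y":-0.5,"z":0,"wx":0,"wy":0,"wz":0,"claw":0}]'
```

```text
clock: 1.25
position: [0.3274, 0.4256, 0.4048]
ee_rot: [-0.0, -0.013, 1.0, 0.0]
contact_force: [-0.5, -0.0, 0.8]
grip_width: 0.0852
```

```bash
python3 -m pendant '[{"x":-1,"y":-0.45,"z":0,"wx":0,"wy":0,"wz":0.19,"claw":0},{"x":-1,"y":-0.45,"z":0,"wx":0,"wy":0,"wz":0,"claw":0},{"x":-1,"y":-0.45,"z":0,"wx":0,"wy":0,"wz":0,"claw":0},{"x":-1,"y":-0.45,"z":0,"wx":0,"wy":0,"wz":0,"claw":0},{"x":-1,"y":-0.45,"z":0,"wx":0,"wy":0,"wz":0,"claw":0},{"x":-1,"y":-0.45,"z":0,"wx":0,"wy":0,"wz":0,"claw":0},{"x":-1,"y":-0.45,"z":0,"wx":0,"wy":0,"wz":0,"claw":0},{"x":-1,"y":-0.45,"z":0,"wx":0,"wy":0,"wz":0,"claw":0},{"x":0,"y":0,"z":0,"wx":0,"wy":0,"wz":0,"claw":0}]'
python3 - <<'E'
from h import *
d=snapshot("wrist"); np.save("w1.npy",d,allow_pickle=True); cv2.imwrite("pics/w2.png",d["img"][:,:,::-1]);print(d["extrinsics"].round(3))
E
```

```text
clock: 2.15
position: [0.5383, 0.3297, 0.404]
ee_rot: [-0.0, 0.002, 1.0, 0.0]
contact_force: [-0.6, -0.2, -0.6]
grip_width: 0.0854
[[ 0.004 -0.961 -0.278  0.467]
 [ 1.     0.004  0.001  0.329]
 [ 0.    -0.278  0.961  0.373]
 [ 0.     0.     0.     1.   ]]
```

View pics/w2.png

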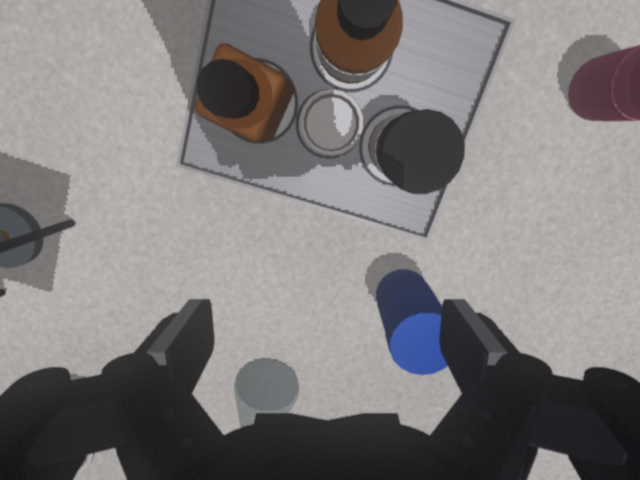

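```bash
python3 - <<'E'
from h import *
d=np.load("w1.npy",allow_pickle=True).item()
print("grasp pt px",proj(d,[.5383,.3297,.404-.155]))
for n,u,v,z in [("tall",366,8,.144),("sq",228,89,.124),("jar",421,150,.104),("dish",330.5,123,.04)]: print(n,onz(d,u,v,z).round(4))
for n,z,(u,v) in [("nr",.014,(181,163)),("far",.014,(426,236)),("fl",.014,(511,20))]: print(n,onz(d,u,v,z).round(4))
E
```

```text
grasp pt px [328.20449702 330.09313774]
tall [0.4076 0.3506]
sq [0.4458 0.2697]
jar [0.4837 0.3941]
dish [0.4654 0.3328]
nr [0.5001 0.1951]
far [0.5711 0.426 ]
fl [0.3831 0.4843]
```

```bash
python3 -m pendant '[{"x":0.9,"y":0.14,"z":0,"wx":0,"wy":0,"wz":0,"claw":0},{"x":0.9,"y":0.14,"z":0,"wx":0,"wy":0,"wz":0,"claw":0},{"x":0.9,"y":0.14,"z":0,"wx":0,"wy":0,"wz":0,"claw":0},{"x":0.9,"y":0.14,"z":0,"wx":0,"wy":0,"wz":0,"claw":0},{"x":0.9,"y":0.14,"z":0,"wx":0,"wy":0,"wz":0,"claw":0},{"x":0.9,"y":0.14,"z":0,"wx":0,"wy":0,"wz":0,"claw":0},{"x":0.2,"y":0,"z":0,"wx":0,"wy":0,"wz":0,"claw":0},{"x":0,"y":0,"z":0,"wx":0,"wy":0,"wz":0,"claw":0}]'
python3 - <<'E'
from h import *
d=snapshot("wrist"); np.save("w1.npy",d,allow_pickle=True); cv2.imwrite("pics/w3.png",d["img"][:,:,::-1]);
p=env.read_state()["position"];print(p,proj(d,[p[0],p[1],.144]),proj(d,[p[0],p[1],.124]))
E
```

```text
clock: 3.0
position: [0.3867, 0.3537, 0.4042]
ee_rot: [-0.001, 0.0, 1.0, 0.001]
contact_force: [-0.2, 0.2, 0.6]
grip_width: 0.0858
[0.38706333 0.35363825 0.40422898] [326.89516975 245.0640714 ] [326.82262628 236.23211541]
```

View pics/w3.png

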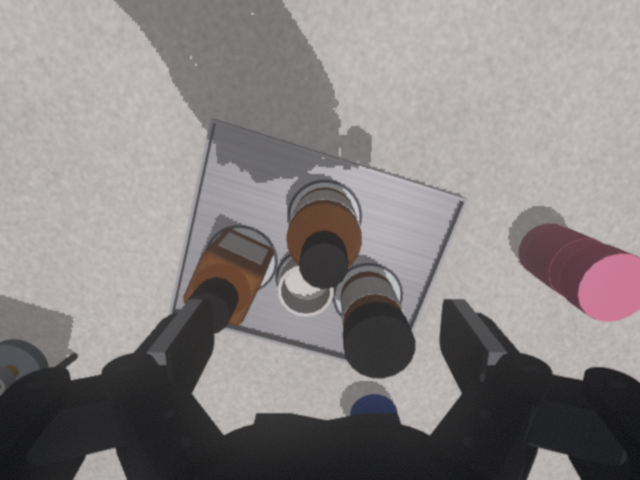

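```bash
python3 - <<'E'
from h import *
d=np.load("w1.npy",allow_pickle=True).item()
g=d["img"].astype(int); m=(g.max(2)<60).astype(np.uint8); m[:225]=0;m[295:]=0;m[:,:295]=0;m[:,:]*=1;m[:,352:]=0
n,l,st,ce=cv2.connectedComponentsWithStats(m);i=1+st[1:,4].argmax();print(st[i],ce[i])
for v in (258,260,262): print(onz(d,324,v,.144).round(4))
for n,u,v,z in [("sq",215,305,.124),("jar",380,342,.104),("dish",305,288,.04)]: print(n,onz(d,u,v,z).round(4))
for c in [(213,119),(463,198),(349,358),(175,317)]: print(onz(d,*c,.014).round(4))
E
```

```text
[ 300  231   48   57 2147] [323.54727527 259.33535165]
[0.3956 0.3518]
[0.397  0.3518]
[0.3983 0.3518]
sq [0.438 0.274]
jar [0.4801 0.3959]
dish [0.4618 0.3333]
[0.3095 0.252 ]
[0.381  0.4829]
[0.5546 0.3777]
[0.5057 0.1966]
```

```bash
python3 -m pendant '[{"x":-0.48,"y":-0.1,"z":0,"wx":0,"wy":0,"wz":0,"claw":0},{"x":0,"y":0,"z":1,"wx":0,"wy":0,"wz":0,"claw":0},{"x":0,"y":0,"z":1,"wx":0,"wy":0,"wz":0,"claw":0},{"x":0,"y":0,"z":1,"wx":0,"wy":0,"wz":0,"claw":0},{"x":0,"y":0,"z":0.7,"wx":0,"wy":0,"wz":0,"claw":0},{"x":0,"y":0,"z":0,"wx":0,"wy":0,"wz":0,"claw":0}]'
python3 - <<'E'
from h import *
d=snapshot("wrist"); np.save("w1.npy",d,allow_pickle=True); cv2.imwrite("pics/w4.png",d["img"][:,:,::-1]);
p=env.read_state()["position"];print(p,proj(d,[p[0],p[1],.144]),proj(d,[p[0],p[1],.124]))
E
```

```text
clock: 3.65
position: [0.4083, 0.35, 0.308]
ee_rot: [0.001, 0.002, 1.0, 0.001]
contact_force: [-0.6, 0.3, 0.2]
grip_width: 0.0855
[0.40854615 0.35022678 0.30916833] [327.61704804 318.05456705] [327.37968845 295.74538626]
```

View pics/w4.png

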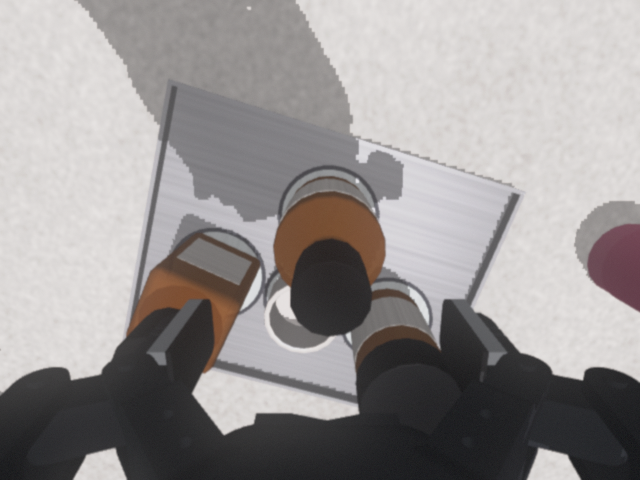

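```bash
python3 - <<'E'
from h import *
d=np.load("w1.npy",allow_pickle=True).item()
print(proj(d,[.399,.351,.144]), proj(d,[.399+.016,.351,.144]),proj(d,[.399,.367,.144]))
for v in (296,300): print(onz(d,333,v,.144).round(4))
print(onz(d,328,235,.084))
E
```

```text
[329.57905521 295.24830406] [329.66392932 332.99381975] [372.00352784 295.03896202]
[0.3993 0.3523]
[0.401  0.3523]
[0.39261073 0.35079172]
```

```bash
python3 -m pendant '[{"x":0.33,"y":0.06,"z":0,"wx":0,"wy":0,"wz":0,"claw":0},{"x":0,"y":0,"z":0,"wx":0,"wy":0,"wz":0,"claw":0},{"x":0,"y":0,"z":0.9,"wx":0,"wy":0,"wz":0,"claw":0},{"x":0,"y":0,"z":0,"wx":0,"wy":0,"wz":0,"claw":0}]'; python3 -c "
from cell import env;print(env.read_state()['position'])"
```

```text
clock: 4.1
position: [0.4019, 0.3523, 0.2897]
ee_rot: [0.003, 0.003, 1.0, 0.003]
contact_force: [-0.5, 0.1, 0.3]
grip_width: 0.0854
[0.40193257 0.35234515 0.28971007]
```

```bash
python3 -m pendant '[{"x":0.05,"y":0,"z":0.15,"wx":0,"wy":0,"wz":0,"claw":0},{"x":0,"y":0,"z":0,"wx":0,"wy":0,"wz":0,"claw":1},{"x":0,"y":0,"z":0,"wx":0,"wy":0,"wz":0,"claw":1},{"x":0,"y":0,"z":0,"wx":0,"wy":0,"wz":0,"claw":1},{"x":0,"y":0,"z":0,"wx":0,"wy":0,"wz":0,"claw":1},{"x":0,"y":0,"z":0,"wx":0,"wy":0,"wz":0,"claw":1},{"x":0,"y":0,"z":0,"wx":0,"wy":0,"wz":0,"claw":1},{"x":0,"y":0,"z":0,"wx":0,"wy":0,"wz":0,"claw":1}]' 50
```

```text
clock: 4.9
position: [0.4012, 0.3528, 0.2896]
ee_rot: [0.005, 0.002, 1.0, 0.004]
contact_force: [0.7, -0.5, 0.1]
grip_width: 0.0306
```

```bash
python3 -m pendant '[{"x":0,"y":0,"z":-0.2,"wx":0.06,"wy":0.07,"wz":-0.03,"claw":1},{"x":0,"y":0,"z":-0.6,"wx":0,"wy":0,"wz":0,"claw":1},{"x":0,"y":0,"z":-1,"wx":0,"wy":0,"wz":0,"claw":1},{"x":0,"y":0,"z":-1,"wx":0,"wy":0,"wz":0,"claw":1},{"x":0,"y":0,"z":-1,"wx":0,"wy":0,"wz":0,"claw":1},{"x":0,"y":0,"z":-1,"wx":0,"wy":0,"wz":0,"claw":1},{"x":0,"y":0,"z":-1,"wx":0,"wy":0,"wz":0,"claw":1},{"x":0,"y":-0.4,"z":-0.5,"wx":0,"wy":0,"wz":0,"claw":1},{"x":0,"y":-0.8,"z":0,"wx":0,"wy":0,"wz":0,"claw":1},{"x":0,"y":-1,"z":0,"wx":0,"wy":0,"wz":0,"claw":1},{"x":0,"y":-1,"z":0,"wx":0,"wy":0,"wz":0,"claw":1}]'
python3 -c "
from h import *
cv2.imwrite('pics/t1.png',snapshot('scene')['img'][60:330,180:500,::-1])"
```

```text
clock: 6.0
position: [0.4004, 0.2725, 0.4557]
ee_rot: [-0.004, -0.003, 1.0, -0.003]
contact_force: [-0.0, 0.0, -1.5]
grip_width: 0.0307
```

View pics/t1.png

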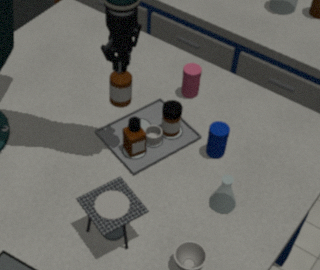

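```bash
python3 -m pendant '[{"x":0,"y":-1,"z":0,"wx":0,"wy":0,"wz":0,"claw":1},{"x":0,"y":-1,"z":0,"wx":0,"wy":0,"wz":0,"claw":1},{"x":0,"y":-1,"z":0,"wx":0,"wy":0,"wz":0,"claw":1},{"x":0,"y":-1,"z":0,"wx":0,"wy":0,"wz":0,"claw":1},{"x":0,"y":-1,"z":0,"wx":0,"wy":0,"wz":0,"claw":1},{"x":0,"y":-1,"z":0,"wx":0,"wy":0,"wz":0,"claw":1},{"x":0,"y":-1,"z":0,"wx":0,"wy":0,"wz":0,"claw":1},{"x":0,"y":-1,"z":0,"wx":0,"wy":0,"wz":0,"claw":1},{"x":0,"y":-1,"z":0,"wx":0,"wy":0,"wz":0,"claw":1},{"x":0,"y":-1,"z":0,"wx":0,"wy":0,"wz":0,"claw":1},{"x":0,"y":-1,"z":0,"wx":0,"wy":0,"wz":0,"claw":1},{"x":0,"y":-1,"z":0,"wx":0,"wy":0,"wz":0,"claw":1}]'
```

```text
clock: 7.25
position: [0.3989, -0.0404, 0.4622]
ee_rot: [-0.007, -0.005, 1.0, -0.004]
contact_force: [-0.1, -0.2, -2.6]
grip_width: 0.0306
```

```bash
python3 -m pendant '[{"x":-0.5,"y":-1,"z":0,"wx":-0.06,"wy":-0.1,"wz":0.07,"claw":1},{"x":-0.5,"y":-1,"z":0,"wx":0,"wy":0,"wz":0,"claw":1},{"x":-0.5,"y":-1,"z":0,"wx":0,"wy":0,"wz":0,"claw":1},{"x":-0.5,"y":-1,"z":0,"wx":0,"wy":0,"wz":0,"claw":1},{"x":-0.5,"y":-1,"z":0,"wx":0,"wy":0,"wz":0,"claw":1},{"x":-0.5,"y":-1,"z":0,"wx":0,"wy":0,"wz":0,"claw":1},{"x":-0.5,"y":-1,"z":0,"wx":0,"wy":0,"wz":0,"claw":1},{"x":-0.5,"y":-1,"z":0,"wx":0,"wy":0,"wz":0,"claw":1},{"x":-0.5,"y":-1,"z":0,"wx":0,"wy":0,"wz":0,"claw":1},{"x":-0.5,"y":-1,"z":0,"wx":0,"wy":0,"wz":0,"claw":1},{"x":-0.5,"y":-1,"z":0,"wx":0,"wy":0,"wz":0,"claw":1},{"x":-0.4,"y":-0.7,"z":0,"wx":0,"wy":0,"wz":0,"claw":1}]'
```

```text
clock: 8.45
position: [0.548, -0.3459, 0.4641]
ee_rot: [-0.003, 0.001, 1.0, 0.003]
contact_force: [0.9, 0.2, -3.0]
grip_width: 0.0303
```

```bash
python3 -m pendant '[{"x":0,"y":0,"z":0,"wx":0,"wy":0,"wz":0,"claw":1},{"x":0,"y":0,"z":0,"wx":0,"wy":0,"wz":0,"claw":1}]'
```

```text
clock: 8.65
position: [0.5488, -0.348, 0.4626]
ee_rot: [-0.004, 0.001, 1.0, 0.004]
contact_force: [-0.1, 0.4, -3.0]
grip_width: 0.0308
```

```bash
python3 -m pendant '[{"x":-0.3,"y":-0.45,"z":0.5,"wx":0,"wy":-0.05,"wz":-0.05,"claw":1},{"x":-0.3,"y":-0.45,"z":1,"wx":0,"wy":0,"wz":0,"claw":1},{"x":0,"y":0,"z":1,"wx":0,"wy":0,"wz":0,"claw":1},{"x":0,"y":0,"z":1,"wx":0,"wy":0,"wz":0,"claw":1},{"x":0,"y":0,"z":1,"wx":0,"wy":0,"wz":0,"claw":1},{"x":0,"y":0,"z":0.8,"wx":0,"wy":0,"wz":0,"claw":1},{"x":0,"y":0,"z":0.4,"wx":0,"wy":0,"wz":0,"claw":1},{"x":0,"y":0,"z":0,"wx":0,"wy":0,"wz":0,"claw":1},{"x":0,"y":0,"z":0,"wx":0,"wy":0,"wz":0,"claw":1}]'; python3 -c "
from h import *
cv2.imwrite('pics/t2.png',snapshot('scene')['img'][220:460,50:370,::-1])"
```

```text
clock: 9.55
position: [0.5646, -0.3685, 0.312]
ee_rot: [0.001, -0.005, 1.0, 0.004]
contact_force: [1.7, -0.4, -2.9]
grip_width: 0.0307
```

View pics/t2.png

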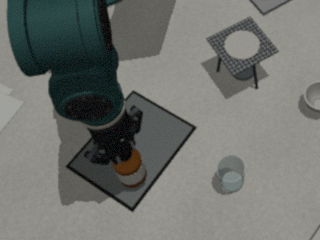

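```bash
python3 -m pendant '[{"x":0,"y":0,"z":0.4,"wx":0,"wy":0,"wz":0,"claw":1},{"x":0,"y":0,"z":0.25,"wx":0,"wy":0,"wz":0,"claw":1},{"x":0,"y":0,"z":0,"wx":0,"wy":0,"wz":0,"claw":1},{"x":0,"y":0,"z":0,"wx":0,"wy":0,"wz":0,"claw":1}]'
```

```text
clock: 10.0
position: [0.5651, -0.3687, 0.2967]
ee_rot: [0.002, -0.006, 1.0, 0.003]
contact_force: [0.3, 0.1, -2.4]
grip_width: 0.0304
```

```bash
python3 -m pendant '[{"x":0,"y":0,"z":0.25,"wx":0,"wy":0,"wz":0,"claw":1},{"x":0,"y":0,"z":0.15,"wx":0,"wy":0,"wz":0,"claw":1},{"x":0,"y":0,"z":0.1,"wx":0,"wy":0,"wz":0,"claw":1},{"x":0,"y":0,"z":0,"wx":0,"wy":0,"wz":0,"claw":1}]'
```

```text
clock: 10.4
position: [0.5658, -0.3698, 0.29]
ee_rot: [0.006, -0.005, 1.0, -0.001]
contact_force: [-0.3, 0.4, -3.3]
grip_width: 0.0303
```

```bash
python3 -m pendant '[{"x":0,"y":0,"z":0.1,"wx":0,"wy":0,"wz":0,"claw":1},{"x":0,"y":0,"z":0.05,"wx":0,"wy":0,"wz":0,"claw":1}]';python3 -m pendant '[{"x":0,"y":0,"z":0.1,"wx":0,"wy":0,"wz":0,"claw":1},{"x":0,"y":0,"z":0,"wx":0,"wy":0,"wz":0,"claw":1}]'
```

```text
clock: 10.6
position: [0.5661, -0.3702, 0.2891]
ee_rot: [0.008, -0.005, 1.0, -0.003]
contact_force: [-4.8, 4.1, 17.9]
grip_width: 0.0307
clock: 10.8
position: [0.5662, -0.37, 0.2897]
ee_rot: [0.01, -0.005, 1.0, -0.004]
contact_force: [0.1, 0.3, -2.8]
grip_width: 0.0305
```

```bash
python3 -m pendant '[{"x":0,"y":0,"z":0,"wx":0,"wy":0.1,"wz":0,"claw":0.4},{"x":0,"y":0,"z":0,"wx":0,"wy":0,"wz":0,"claw":0.4},{"x":0,"y":0,"z":0,"wx":0,"wy":0,"wz":0,"claw":0},{"x":0,"y":0,"z":0,"wx":0,"wy":0,"wz":0,"claw":0},{"x":0,"y":0,"z":-0.5,"wx":0,"wy":0,"wz":0,"claw":0},{"x":0,"y":0,"z":-1,"wx":0,"wy":0,"wz":0,"claw":0},{"x":0,"y":0,"z":-1,"wx":0,"wy":0,"wz":0,"claw":0},{"x":0,"y":0,"z":-1,"wx":0,"wy":0,"wz":0,"claw":0},{"x":0,"y":0.5,"z":-0.5,"wx":0,"wy":0,"wz":0,"claw":0},{"x":0.3,"y":1,"z":0,"wx":0,"wy":0,"wz":0,"claw":0}]'; python3 -c "
from h import *
cv2.imwrite('pics/t3.png',snapshot('scene')['img'][220:460,50:370,::-1])
cv2.imwrite('pics/t3w.png',snapshot('wrist')['img'][:,:,::-1])"
```

```text
clock: 11.8
position: [0.5579, -0.3322, 0.3938]
ee_rot: [0.002, -0.004, 1.0, -0.004]
contact_force: [0.2, 0.4, -0.3]
grip_width: 0.0856
```

View pics/t3w.png

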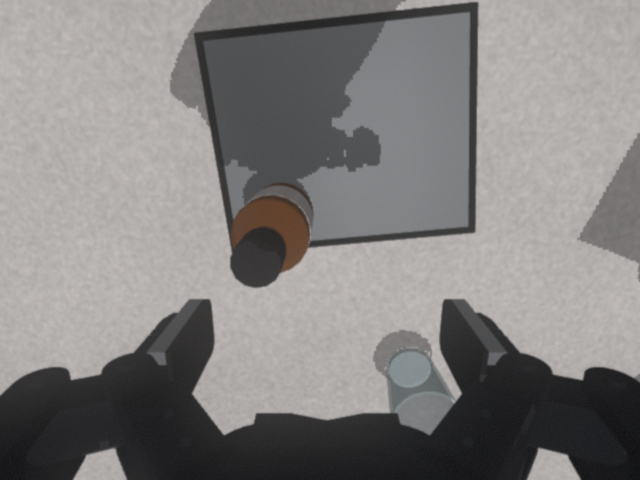

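```bash
python3 -m pendant '[{"x":0.2,"y":1,"z":0,"wx":0,"wy":0,"wz":0,"claw":0},{"x":0.2,"y":1,"z":0,"wx":0,"wy":0,"wz":0,"claw":0},{"x":0.2,"y":1,"z":0,"wx":0,"wy":0,"wz":0,"claw":0},{"x":0.2,"y":1,"z":0,"wx":0,"wy":0,"wz":0,"claw":0},{"x":0.2,"y":1,"z":0,"wx":0,"wy":0,"wz":0,"claw":0},{"x":0.2,"y":1,"z":0,"wx":0,"wy":0,"wz":0,"claw":0},{"x":0.2,"y":1,"z":0,"wx":0,"wy":0,"wz":0,"claw":0},{"x":0.2,"y":1,"z":0,"wx":0,"wy":0,"wz":0,"claw":0},{"x":0.2,"y":1,"z":0,"wx":0,"wy":0,"wz":0,"claw":0},{"x":0.2,"y":1,"z":0,"wx":0,"wy":0,"wz":0,"claw":0},{"x":0.2,"y":1,"z":0,"wx":0,"wy":0,"wz":0,"claw":0},{"x":0.2,"y":1,"z":0,"wx":0,"wy":0,"wz":0,"claw":0}]'; python3 -m pendant '[{"x":0.2,"y":1,"z":0,"wx":0,"wy":0,"wz":0,"claw":0},{"x":0.2,"y":1,"z":0,"wx":0,"wy":0,"wz":0,"claw":0},{"x":0.2,"y":1,"z":0,"wx":0,"wy":0,"wz":0,"claw":0},{"x":0.2,"y":1,"z":0,"wx":0,"wy":0,"wz":0,"claw":0},{"x":0.2,"y":1,"z":0,"wx":0,"wy":0,"wz":0,"claw":0},{"x":0.2,"y":1,"z":0,"wx":0,"wy":0,"wz":0,"claw":0},{"x":0.2,"y":1,"z":0,"wx":0,"wy":0,"wz":0,"claw":0},{"x":0.2,"y":1,"z":0,"wx":0,"wy":0,"wz":0,"claw":0},{"x":0.2,"y":1,"z":0,"wx":0,"wy":0,"wz":0,"claw":0},{"x":0.2,"y":0.7,"z":0,"wx":0,"wy":0,"wz":0,"claw":0},{"x":0,"y":0,"z":0,"wx":0,"wy":0,"wz":0,"claw":0},{"x":0,"y":0,"z":0,"wx":0,"wy":0,"wz":0,"claw":0}]'
```

```text
clock: 13.1
position: [0.4896, -0.0174, 0.3897]
ee_rot: [-0.0, -0.005, 1.0, -0.002]
contact_force: [-0.4, -0.4, -0.5]
grip_width: 0.0852
clock: 14.3
position: [0.4303, 0.2385, 0.3876]
ee_rot: [-0.002, -0.007, 1.0, -0.002]
contact_force: [-0.6, -0.2, -0.3]
grip_width: 0.0856
```

```bash
python3 -m pendant '[{"x":-0.27,"y":0.55,"z":0.4,"wx":0,"wy":0,"wz":0.1,"claw":0},{"x":-0.27,"y":0.5,"z":0.6,"wx":0,"wy":0,"wz":0,"claw":0},{"x":0,"y":0,"z":0.6,"wx":0,"wy":0,"wz":0,"claw":0},{"x":0,"y":0,"z":0,"wx":0,"wy":0,"wz":0,"claw":0},{"x":0,"y":0,"z":0,"wx":0,"wy":0,"wz":0,"claw":0}]'; python3 - <<'E'
from h import *
d=snapshot("wrist"); np.save("w1.npy",d,allow_pickle=True); cv2.imwrite("pics/w5.png",d["img"][:,:,::-1]);
p=env.read_state()["position"];print(p)
for q in ([.4438,.266,.124],[.4438+.017,.266,.124],[.4438,.266+.017,.124],[.4635,.3309,.004],[.4635,.3309,.04],[.4832,.396,.104]): print(proj(d,q).round(0))
E
```

```text
clock: 14.8
position: [0.445, 0.2621, 0.3469]
ee_rot: [-0.002, 0.002, 1.0, -0.003]
contact_force: [-0.1, -0.6, 0.7]
grip_width: 0.0847
[0.44495809 0.26203574 0.34696392]
[337. 264.]
[337. 293.]
[369. 264.]
[411. 237.]
[421. 250.]
[550. 313.]
```

View pics/w5.png

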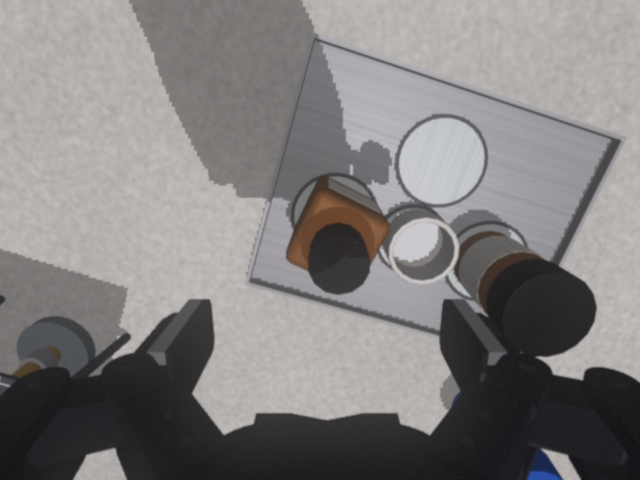

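```bash
python3 - <<'E'
from h import *
d=np.load("w1.npy",allow_pickle=True).item()
print(onz(d,442,160,.004),onz(d,339.5,265,.124),onz(d,548,312,.104),onz(d,422,250,.04))
E
```

```text
[0.39981554 0.35210609] [0.44459111 0.2672029 ] [0.4824619  0.39453254] [0.46364412 0.33189794]
```

```bash
python3 -m pendant '[{"x":0,"y":0.2,"z":0.8,"wx":0,"wy":0,"wz":0,"claw":0},{"x":0,"y":0,"z":0.9,"wx":0,"wy":0,"wz":0,"claw":0},{"x":0,"y":0,"z":0.7,"wx":0,"wy":0,"wz":0,"claw":0},{"x":0,"y":0,"z":0.3,"wx":0,"wy":0,"wz":0,"claw":0},{"x":0,"y":0,"z":0,"wx":0,"wy":0,"wz":0,"claw":0},{"x":0,"y":0,"z":0,"wx":0,"wy":0,"wz":0,"claw":0}]'
```

```text
clock: 15.45
position: [0.4465, 0.2652, 0.2827]
ee_rot: [0.002, 0.003, 1.0, -0.001]
contact_force: [-0.4, -0.1, -0.1]
grip_width: 0.0851
```

```bash
python3 -m pendant '[{"x":0.08,"y":0.07,"z":0.5,"wx":0,"wy":0,"wz":0,"claw":0},{"x":0,"y":0,"z":0.15,"wx":0,"wy":0,"wz":0,"claw":0},{"x":0,"y":0,"z":0,"wx":0,"wy":0,"wz":0,"claw":0}]'; python3 -m pendant '[{"x":0,"y":0,"z":0,"wx":0,"wy":0,"wz":0,"claw":1},{"x":0,"y":0,"z":0,"wx":0,"wy":0,"wz":0,"claw":1},{"x":0,"y":0,"z":0,"wx":0,"wy":0,"wz":0,"claw":1},{"x":0,"y":0,"z":0,"wx":0,"wy":0,"wz":0,"claw":1},{"x":0,"y":0,"z":0,"wx":0,"wy":0,"wz":0,"claw":1},{"x":0,"y":0,"z":0,"wx":0,"wy":0,"wz":0,"claw":1},{"x":0,"y":0,"z":0,"wx":0,"wy":0,"wz":0,"claw":1}]' 50
```

```text
clock: 15.75
position: [0.4455, 0.2671, 0.2689]
ee_rot: [0.004, 0.003, 1.0, -0.001]
contact_force: [0.6, -0.5, 1.3]
grip_width: 0.0856
clock: 16.45
position: [0.4462, 0.2672, 0.271]
ee_rot: [0.005, 0.003, 1.0, -0.0]
contact_force: [0.6, 0.3, 0.5]
grip_width: 0.0327
```

```bash
python3 -m pendant '[{"x":0,"y":0,"z":-0.2,"wx":0,"wy":0.07,"wz":0,"claw":1},{"x":0,"y":0,"z":-0.6,"wx":0,"wy":0,"wz":0,"claw":1},{"x":0,"y":0,"z":-1,"wx":0,"wy":0,"wz":0,"claw":1},{"x":0,"y":0,"z":-1,"wx":0,"wy":0,"wz":0,"claw":1},{"x":0,"y":0,"z":-1,"wx":0,"wy":0,"wz":0,"claw":1},{"x":0.2,"y":0,"z":-1,"wx":0,"wy":0,"wz":0,"claw":1},{"x":0.4,"y":-0.4,"z":-1,"wx":0,"wy":0,"wz":0,"claw":1},{"x":0.4,"y":-0.8,"z":-0.6,"wx":0,"wy":0,"wz":0,"claw":1},{"x":0.4,"y":-1,"z":0,"wx":0,"wy":0,"wz":0,"claw":1},{"x":0,"y":-1,"z":0,"wx":0,"wy":0,"wz":0,"claw":1},{"x":0,"y":-1,"z":0,"wx":0,"wy":0,"wz":0,"claw":1}]'
python3 -c "
from h import *
cv2.imwrite('pics/t4.png',snapshot('scene')['img'][60:330,180:500,::-1])"
```

```text
clock: 17.55
position: [0.4081, 0.1609, 0.4401]
ee_rot: [-0.004, 0.001, 1.0, -0.001]
contact_force: [0.7, -0.7, -1.9]
grip_width: 0.0323
```

View pics/t4.png

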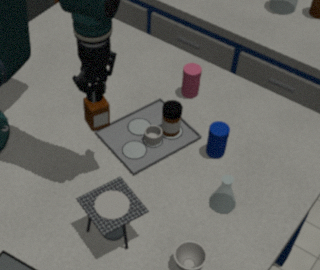

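```bash
python3 -m pendant '[{"x":0,"y":-1,"z":0,"wx":0,"wy":0,"wz":0,"claw":1},{"x":0,"y":-1,"z":0,"wx":0,"wy":0,"wz":0,"claw":1},{"x":0,"y":-1,"z":0,"wx":0,"wy":0,"wz":0,"claw":1},{"x":0,"y":-1,"z":0,"wx":0,"wy":0,"wz":0,"claw":1},{"x":0,"y":-1,"z":0,"wx":0,"wy":0,"wz":0,"claw":1},{"x":0,"y":-1,"z":0,"wx":0,"wy":0,"wz":0,"claw":1},{"x":0,"y":-1,"z":0,"wx":0,"wy":0,"wz":0,"claw":1},{"x":0,"y":-1,"z":0,"wx":0,"wy":0,"wz":0,"claw":1},{"x":0,"y":-1,"z":0,"wx":0,"wy":0,"wz":0,"claw":1},{"x":0,"y":-1,"z":0,"wx":0,"wy":0,"wz":0,"claw":1},{"x":0,"y":-1,"z":0,"wx":0,"wy":0,"wz":0,"claw":1},{"x":0,"y":-1,"z":0,"wx":0,"wy":0,"wz":0,"claw":1}]';python3 -m pendant '[{"x":-0.2,"y":-1,"z":0,"wx":0,"wy":0,"wz":0,"claw":1},{"x":-0.2,"y":-1,"z":0,"wx":0,"wy":0,"wz":0,"claw":1},{"x":-0.2,"y":-1,"z":0,"wx":0,"wy":0,"wz":0,"claw":1},{"x":-0.2,"y":-1,"z":0,"wx":0,"wy":0,"wz":0,"claw":1},{"x":-0.2,"y":-1,"z":0,"wx":0,"wy":0,"wz":0,"claw":1},{"x":-0.2,"y":-1,"z":0,"wx":0,"wy":0,"wz":0,"claw":1},{"x":-0.2,"y":-1,"z":0,"wx":0,"wy":0,"wz":0,"claw":1},{"x":-0.2,"y":-0.7,"z":0,"wx":0,"wy":0,"wz":0,"claw":1},{"x":0,"y":-0.4,"z":0,"wx":0,"wy":0,"wz":0,"claw":1},{"x":0,"y":0,"z":0,"wx":0,"wy":0,"wz":0,"claw":1}]'
```

```text
clock: 18.8
position: [0.4036, -0.1519, 0.4445]
ee_rot: [-0.005, 0.001, 1.0, 0.0]
contact_force: [0.5, -0.5, -2.5]
grip_width: 0.0326
clock: 19.8
position: [0.442, -0.3652, 0.4448]
ee_rot: [-0.007, 0.003, 1.0, 0.003]
contact_force: [-0.1, 0.2, -2.0]
grip_width: 0.0322
```

```bash
python3 -m pendant '[{"x":-0.14,"y":-0.36,"z":0.5,"wx":0.04,"wy":-0.1,"wz":0,"claw":1},{"x":-0.14,"y":-0.36,"z":1,"wx":0,"wy":0,"wz":0,"claw":1},{"x":0,"y":0,"z":1,"wx":0,"wy":0,"wz":0,"claw":1},{"x":0,"y":0,"z":1,"wx":0,"wy":0,"wz":0,"claw":1},{"x":0,"y":0,"z":1,"wx":0,"wy":0,"wz":0,"claw":1},{"x":0,"y":0,"z":0.8,"wx":0,"wy":0,"wz":0,"claw":1},{"x":0,"y":0,"z":0.4,"wx":0,"wy":0,"wz":0,"claw":1},{"x":0,"y":0,"z":0,"wx":0,"wy":0,"wz":0,"claw":1},{"x":0,"y":0,"z":0,"wx":0,"wy":0,"wz":0,"claw":1}]'
```

```text
clock: 20.7
position: [0.4478, -0.3764, 0.3014]
ee_rot: [0.001, 0.001, 1.0, 0.0]
contact_force: [0.6, -0.1, -1.7]
grip_width: 0.0326
```

```bash
python3 -m pendant '[{"x":0,"y":-0.2,"z":0.4,"wx":0,"wy":0,"wz":0,"claw":1},{"x":0,"y":0,"z":0.4,"wx":0,"wy":0,"wz":0,"claw":1},{"x":0,"y":0,"z":0.2,"wx":0,"wy":0,"wz":0,"claw":1},{"x":0,"y":0,"z":0,"wx":0,"wy":0,"wz":0,"claw":1},{"x":0,"y":0,"z":0,"wx":0,"wy":0,"wz":0,"claw":1}]'
```

```text
clock: 21.2
position: [0.4483, -0.3823, 0.2765]
ee_rot: [0.002, 0.001, 1.0, -0.001]
contact_force: [-0.3, 0.4, -2.2]
grip_width: 0.0324
```

```bash
python3 -m pendant '[{"x":0,"y":0,"z":0.15,"wx":0,"wy":0,"wz":0,"claw":1},{"x":0,"y":0,"z":0.05,"wx":0,"wy":0,"wz":0,"claw":1}]';python3 -m pendant '[{"x":0,"y":0,"z":0.08,"wx":0,"wy":0,"wz":0,"claw":1}]'
```

```text
clock: 21.4
position: [0.4484, -0.3824, 0.2715]
ee_rot: [0.002, 0.001, 1.0, -0.001]
contact_force: [-0.5, -0.4, -2.6]
grip_width: 0.0327
clock: 21.5
position: [0.4485, -0.3825, 0.2709]
ee_rot: [0.003, 0.001, 1.0, -0.002]
contact_force: [-8.4, 9.0, 44.3]
grip_width: 0.0328
```

```bash
python3 -m pendant '[{"x":0,"y":0,"z":0,"wx":0,"wy":0,"wz":0,"claw":0.4},{"x":0,"y":0,"z":0,"wx":0,"wy":0,"wz":0,"claw":0.4},{"x":0,"y":0,"z":0,"wx":0,"wy":0,"wz":0,"claw":0},{"x":0,"y":0,"z":0,"wx":0,"wy":0,"wz":0,"claw":0},{"x":0,"y":0,"z":-0.5,"wx":0,"wy":0,"wz":0,"claw":0},{"x":0,"y":0,"z":-1,"wx":0,"wy":0,"wz":0,"claw":0},{"x":0,"y":0,"z":-1,"wx":0,"wy":0,"wz":0,"claw":0},{"x":0,"y":0,"z":-1,"wx":0,"wy":0,"wz":0,"claw":0},{"x":0,"y":0.5,"z":-1,"wx":0,"wy":0,"wz":0,"claw":0},{"x":0,"y":1,"z":-0.5,"wx":0,"wy":0,"wz":0,"claw":0}]'; python3 -m pendant '[{"x":0,"y":1,"z":0,"wx":0,"wy":0,"wz":0,"claw":0},{"x":0,"y":1,"z":0,"wx":0,"wy":0,"wz":0,"claw":0},{"x":0,"y":1,"z":0,"wx":0,"wy":0,"wz":0,"claw":0},{"x":0,"y":1,"z":0,"wx":0,"wy":0,"wz":0,"claw":0},{"x":0,"y":1,"z":0,"wx":0,"wy":0,"wz":0,"claw":0},{"x":0,"y":1,"z":0,"wx":0,"wy":0,"wz":0,"claw":0},{"x":0,"y":1,"z":0,"wx":0,"wy":0,"wz":0,"claw":0},{"x":0,"y":1,"z":0,"wx":0,"wy":0,"wz":0,"claw":0},{"x":0,"y":1,"z":0,"wx":0,"wy":0,"wz":0,"claw":0},{"x":0,"y":1,"z":0,"wx":0,"wy":0,"wz":0,"claw":0},{"x":0,"y":1,"z":0,"wx":0,"wy":0,"wz":0,"claw":0},{"x":0,"y":1,"z":0,"wx":0,"wy":0,"wz":0,"claw":0}]'; python3 -c "
from h import *
cv2.imwrite('pics/t5.png',snapshot('scene')['img'][220:460,50:370,::-1])"
```

```text
clock: 22.5
position: [0.4476, -0.3455, 0.3982]
ee_rot: [0.002, 0.002, 1.0, -0.001]
contact_force: [0.4, 0.9, -0.4]
grip_width: 0.0854
clock: 23.7
position: [0.4483, -0.0344, 0.399]
ee_rot: [0.004, 0.004, 1.0, -0.002]
contact_force: [0.3, 0.3, -0.5]
grip_width: 0.0855
```

View pics/t5.png

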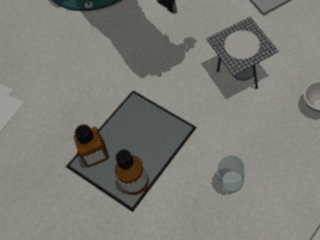

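```bash
python3 -m pendant '[{"x":-0.08,"y":1,"z":0,"wx":0,"wy":0,"wz":0,"claw":0},{"x":-0.08,"y":1,"z":0,"wx":0,"wy":0,"wz":0,"claw":0},{"x":-0.08,"y":1,"z":0,"wx":0,"wy":0,"wz":0,"claw":0},{"x":-0.08,"y":1,"z":0,"wx":0,"wy":0,"wz":0,"claw":0},{"x":-0.08,"y":1,"z":0,"wx":0,"wy":0,"wz":0,"claw":0},{"x":-0.08,"y":1,"z":0,"wx":0,"wy":0,"wz":0,"claw":0},{"x":-0.08,"y":1,"z":0,"wx":0,"wy":0,"wz":0,"claw":0},{"x":-0.08,"y":1,"z":0,"wx":0,"wy":0,"wz":0,"claw":0},{"x":-0.08,"y":1,"z":0,"wx":0,"wy":0,"wz":0,"claw":0},{"x":-0.08,"y":1,"z":0,"wx":0,"wy":0,"wz":0,"claw":0},{"x":-0.08,"y":1,"z":0,"wx":0,"wy":0,"wz":0,"claw":0},{"x":-0.08,"y":1,"z":0,"wx":0,"wy":0,"wz":0,"claw":0}]';python3 -m pendant '[{"x":-0.08,"y":1,"z":0,"wx":0,"wy":0,"wz":0,"claw":0},{"x":-0.08,"y":1,"z":0.4,"wx":0,"wy":0,"wz":0,"claw":0},{"x":-0.08,"y":1,"z":0.6,"wx":0,"wy":0,"wz":0,"claw":0},{"x":-0.08,"y":0.7,"z":0.6,"wx":0,"wy":0,"wz":0,"claw":0},{"x":0,"y":0.4,"z":0.6,"wx":0,"wy":0,"wz":0,"claw":0},{"x":0,"y":0,"z":0,"wx":0,"wy":0,"wz":0,"claw":0},{"x":0,"y":0,"z":0,"wx":0,"wy":0,"wz":0,"claw":0}]'; python3 - <<'E'
from h import *
d=snapshot("wrist"); np.save("w1.npy",d,allow_pickle=True); cv2.imwrite("pics/w6.png",d["img"][:,:,::-1]);
p=env.read_state()["position"];print(p)
for q in ([.4828,.395,.104],[.4828+.029,.395,.104],[.4828,.395+.029,.104],[.4828,.395-.029,.104]): print(proj(d,q).round(0))
E
```

```text
clock: 24.95
position: [0.4736, 0.2795, 0.3981]
ee_rot: [0.004, 0.004, 1.0, -0.002]
contact_force: [-0.4, 0.4, 0.3]
grip_width: 0.0852
clock: 25.65
position: [0.483, 0.3886, 0.3392]
ee_rot: [0.004, 0.002, 1.0, -0.002]
contact_force: [-0.8, -0.5, -0.2]
grip_width: 0.0856
[0.48301715 0.388418   0.33919807]
[341. 254.]
[340. 301.]
[393. 253.]
[289. 254.]
```

View pics/w6.png

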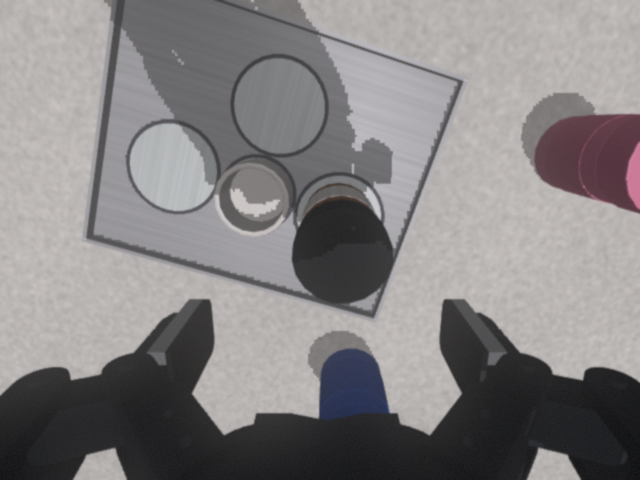

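```bash
python3 -m pendant '[{"x":-0.06,"y":0.29,"z":0.8,"wx":0,"wy":0.05,"wz":0,"claw":0},{"x":0,"y":0,"z":0.9,"wx":0,"wy":0,"wz":0,"claw":0},{"x":0,"y":0,"z":0.9,"wx":0,"wy":0,"wz":0,"claw":0},{"x":0,"y":0,"z":0.5,"wx":0,"wy":0,"wz":0,"claw":0},{"x":0,"y":0,"z":0.3,"wx":0,"wy":0,"wz":0,"claw":0},{"x":0,"y":0,"z":0,"wx":0,"wy":0,"wz":0,"claw":0},{"x":0,"y":0,"z":0,"wx":0,"wy":0,"wz":0,"claw":0}]'; python3 -c "
from h import *
cv2.imwrite('pics/w7.png',snapshot('wrist')['img'][:,:,::-1])"
```

```text
clock: 26.4
position: [0.4872, 0.3918, 0.2581]
ee_rot: [0.004, 0.005, 1.0, -0.0]
contact_force: [-0.5, 0.4, 0.4]
grip_width: 0.0852
```

View pics/w7.png

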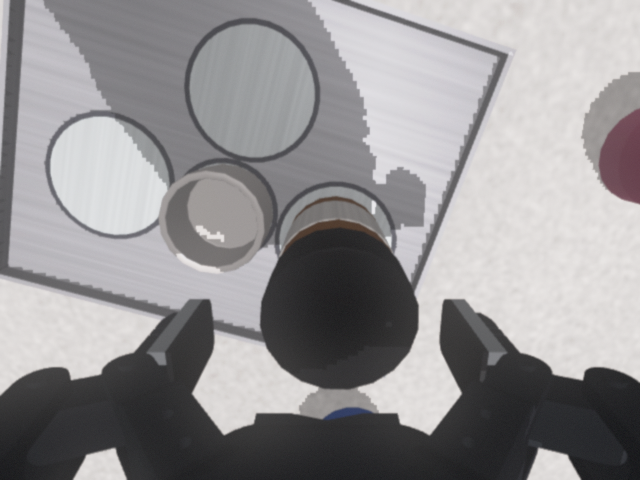

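```bash
python3 -m pendant '[{"x":0.1,"y":0.18,"z":0.1,"wx":0,"wy":0,"wz":0,"claw":0},{"x":0,"y":0,"z":0.3,"wx":0,"wy":0,"wz":0,"claw":0},{"x":0,"y":0,"z":0.1,"wx":0,"wy":0,"wz":0,"claw":0},{"x":0,"y":0,"z":0,"wx":0,"wy":0,"wz":0,"claw":0}]';python3 -m pendant '[{"x":0,"y":0,"z":0,"wx":0,"wy":0,"wz":0,"claw":0},{"x":0,"y":0,"z":0,"wx":0,"wy":0,"wz":0,"claw":0}]'
```

```text
clock: 26.85
position: [0.485, 0.3971, 0.2464]
ee_rot: [0.005, 0.004, 1.0, 0.001]
contact_force: [-0.6, -0.4, -0.1]
grip_width: 0.0853
clock: 27.05
position: [0.4849, 0.3972, 0.2463]
ee_rot: [0.005, 0.004, 1.0, 0.001]
contact_force: [0.8, -0.7, -0.2]
grip_width: 0.0854
```

```bash
python3 -m pendant '[{"x":0,"y":0,"z":0,"wx":0,"wy":0,"wz":0,"claw":1},{"x":0,"y":0,"z":0,"wx":0,"wy":0,"wz":0,"claw":1},{"x":0,"y":0,"z":0,"wx":0,"wy":0,"wz":0,"claw":1},{"x":0,"y":0,"z":0,"wx":0,"wy":0,"wz":0,"claw":1},{"x":0,"y":0,"z":0,"wx":0,"wy":0,"wz":0,"claw":1}]' 50; python3 -m pendant '[{"x":0,"y":0,"z":-0.2,"wx":0,"wy":0.07,"wz":0,"claw":1},{"x":0,"y":0,"z":-0.6,"wx":0,"wy":0,"wz":0,"claw":1},{"x":0,"y":0,"z":-1,"wx":0,"wy":0,"wz":0,"claw":1},{"x":0,"y":0,"z":-1,"wx":0,"wy":0,"wz":0,"claw":1},{"x":0,"y":0,"z":-1,"wx":0,"wy":0,"wz":0,"claw":1},{"x":0.2,"y":0,"z":-1,"wx":0,"wy":0,"wz":0,"claw":1},{"x":0.4,"y":-0.4,"z":-1,"wx":0,"wy":0,"wz":0,"claw":1},{"x":0.6,"y":-0.8,"z":-0.6,"wx":0,"wy":0,"wz":0,"claw":1},{"x":0.6,"y":-1,"z":0,"wx":0,"wy":0,"wz":0,"claw":1},{"x":0.6,"y":-1,"z":0,"wx":0,"wy":0,"wz":0,"claw":1},{"x":0.6,"y":-1,"z":0,"wx":0,"wy":0,"wz":0,"claw":1}]'
python3 -c "
from h import *
cv2.imwrite('pics/t6.png',snapshot('scene')['img'][60:330,180:500,::-1])"
```

```text
clock: 27.55
position: [0.485, 0.3971, 0.2469]
ee_rot: [0.005, 0.004, 1.0, 0.001]
contact_force: [-0.8, 0.6, 0.7]
grip_width: 0.0563
clock: 28.65
position: [0.4073, 0.2909, 0.4133]
ee_rot: [-0.004, 0.003, 1.0, -0.001]
contact_force: [0.6, 0.4, -2.6]
grip_width: 0.0569
```

View pics/t6.png

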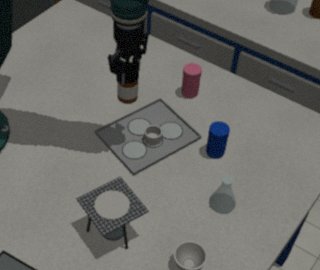

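```bash
python3 -m pendant '[{"x":0,"y":-1,"z":0,"wx":0,"wy":0,"wz":0,"claw":1},{"x":0,"y":-1,"z":0,"wx":0,"wy":0,"wz":0,"claw":1},{"x":0,"y":-1,"z":0,"wx":0,"wy":0,"wz":0,"claw":1},{"x":0,"y":-1,"z":0,"wx":0,"wy":0,"wz":0,"claw":1},{"x":0,"y":-1,"z":0,"wx":0,"wy":0,"wz":0,"claw":1},{"x":0,"y":-1,"z":0,"wx":0,"wy":0,"wz":0,"claw":1},{"x":0,"y":-1,"z":0,"wx":0,"wy":0,"wz":0,"claw":1},{"x":0,"y":-1,"z":0,"wx":0,"wy":0,"wz":0,"claw":1},{"x":0,"y":-1,"z":0,"wx":0,"wy":0,"wz":0,"claw":1},{"x":0,"y":-1,"z":0,"wx":0,"wy":0,"wz":0,"claw":1},{"x":0,"y":-1,"z":0,"wx":0,"wy":0,"wz":0,"claw":1},{"x":0,"y":-1,"z":0,"wx":0,"wy":0,"wz":0,"claw":1}]';python3 -m pendant '[{"x":-0.4,"y":-1,"z":0,"wx":0,"wy":0,"wz":0,"claw":1},{"x":-0.4,"y":-1,"z":0,"wx":0,"wy":0,"wz":0,"claw":1},{"x":-0.4,"y":-1,"z":0,"wx":0,"wy":0,"wz":0,"claw":1},{"x":-0.4,"y":-1,"z":0,"wx":0,"wy":0,"wz":0,"claw":1},{"x":-0.4,"y":-1,"z":0,"wx":0,"wy":0,"wz":0,"claw":1},{"x":-0.4,"y":-1,"z":0,"wx":0,"wy":0,"wz":0,"claw":1},{"x":-0.4,"y":-1,"z":0,"wx":0,"wy":0,"wz":0,"claw":1},{"x":-0.4,"y":-0.7,"z":0,"wx":0,"wy":0,"wz":0,"claw":1},{"x":0,"y":-0.4,"z":0,"wx":0,"wy":0,"wz":0,"claw":1},{"x":0,"y":0,"z":0,"wx":0,"wy":0,"wz":0,"claw":1}]'
```

```text
clock: 29.9
position: [0.399, -0.0221, 0.4176]
ee_rot: [-0.007, 0.002, 1.0, 0.0]
contact_force: [0.5, 0.7, -3.1]
grip_width: 0.057
clock: 30.9
position: [0.4783, -0.2363, 0.4177]
ee_rot: [-0.008, 0.004, 1.0, 0.002]
contact_force: [-0.3, 0.6, -1.9]
grip_width: 0.0564
```

```bash
python3 -m pendant '[{"x":-0.22,"y":-0.22,"z":0.5,"wx":0,"wy":-0.1,"wz":0.05,"claw":1},{"x":-0.22,"y":-0.22,"z":1,"wx":0,"wy":0,"wz":0,"claw":1},{"x":0,"y":0,"z":1,"wx":0,"wy":0,"wz":0,"claw":1},{"x":0,"y":0,"z":1,"wx":0,"wy":0,"wz":0,"claw":1},{"x":0,"y":0,"z":1,"wx":0,"wy":0,"wz":0,"claw":1},{"x":0,"y":0,"z":0.8,"wx":0,"wy":0,"wz":0,"claw":1},{"x":0,"y":0,"z":0.4,"wx":0,"wy":0,"wz":0,"claw":1},{"x":0,"y":0,"z":0.4,"wx":0,"wy":0,"wz":0,"claw":1},{"x":0,"y":0,"z":0,"wx":0,"wy":0,"wz":0,"claw":1},{"x":0,"y":0,"z":0,"wx":0,"wy":0,"wz":0,"claw":1}]'; python3 -c "
from h import *
cv2.imwrite('pics/t7.png',snapshot('scene')['img'][220:460,50:370,::-1])"
```

```text
clock: 31.9
position: [0.486, -0.2399, 0.2638]
ee_rot: [-0.0, 0.006, 1.0, 0.003]
contact_force: [0.7, -0.4, -2.9]
grip_width: 0.0563
```

View pics/t7.png

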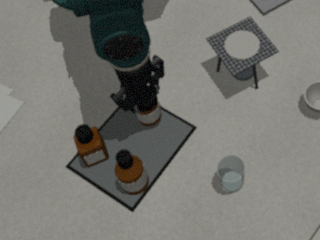

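```bash
python3 -m pendant '[{"x":0,"y":-0.2,"z":0.3,"wx":0,"wy":0,"wz":0,"claw":1},{"x":0,"y":0,"z":0.15,"wx":0,"wy":0,"wz":0,"claw":1},{"x":0,"y":0,"z":0.05,"wx":0,"wy":0,"wz":0,"claw":1},{"x":0,"y":0,"z":0,"wx":0,"wy":0,"wz":0,"claw":1}]'
```

```text
clock: 32.35
position: [0.4864, -0.2459, 0.2517]
ee_rot: [0.001, 0.006, 1.0, 0.002]
contact_force: [0.4, 0.2, -2.2]
grip_width: 0.0568
```

```bash
python3 -m pendant '[{"x":0,"y":0,"z":0.12,"wx":0,"wy":0,"wz":0,"claw":1},{"x":0,"y":0,"z":0,"wx":0,"wy":0,"wz":0,"claw":1}]';python3 -m pendant '[{"x":0,"y":0,"z":0.04,"wx":0,"wy":0,"wz":0,"claw":1}]';python3 -m pendant '[{"x":0,"y":0,"z":0.04,"wx":0,"wy":0,"wz":0,"claw":1}]'
```

```text
clock: 32.55
position: [0.4864, -0.2459, 0.2485]
ee_rot: [0.001, 0.006, 1.0, 0.002]
contact_force: [-0.6, -0.1, -2.4]
grip_width: 0.0565
clock: 32.65
position: [0.4864, -0.2459, 0.2476]
ee_rot: [0.001, 0.006, 1.0, 0.002]
contact_force: [-0.4, -0.2, -2.0]
grip_width: 0.0564
clock: 32.75
position: [0.4865, -0.2459, 0.2468]
ee_rot: [0.001, 0.006, 1.0, 0.002]
contact_force: [-4.6, 1.9, 17.4]
grip_width: 0.0563
```

```bash
python3 -m pendant '[{"x":0,"y":0,"z":0,"wx":0,"wy":0,"wz":0,"claw":0},{"x":0,"y":0,"z":0,"wx":0,"wy":0,"wz":0,"claw":0},{"x":0,"y":0,"z":0,"wx":0,"wy":0,"wz":0,"claw":0},{"x":0,"y":0,"z":0,"wx":0,"wy":0,"wz":0,"claw":0},{"x":0,"y":0,"z":-0.5,"wx":0,"wy":0,"wz":-0.08,"claw":0},{"x":0,"y":0,"z":-1,"wx":0,"wy":0,"wz":0,"claw":0},{"x":0,"y":0,"z":-1,"wx":0,"wy":0,"wz":0,"claw":0},{"x":0,"y":0,"z":-1,"wx":0,"wy":0,"wz":0,"claw":0},{"x":0,"y":0.5,"z":-1,"wx":0,"wy":0,"wz":0,"claw":0},{"x":0,"y":1,"z":-0.5,"wx":0,"wy":0,"wz":0,"claw":0}]'; python3 -m pendant '[{"x":0,"y":1,"z":0,"wx":0,"wy":0,"wz":0,"claw":0},{"x":0,"y":1,"z":0,"wx":0,"wy":0,"wz":0,"claw":0},{"x":0,"y":1,"z":0,"wx":0,"wy":0,"wz":0,"claw":0},{"x":0,"y":1,"z":0,"wx":0,"wy":0,"wz":0,"claw":0},{"x":0,"y":1,"z":0,"wx":0,"wy":0,"wz":0,"claw":0},{"x":0,"y":1,"z":0,"wx":0,"wy":0,"wz":0,"claw":0},{"x":0,"y":0.5,"z":0,"wx":0,"wy":0,"wz":0,"claw":0},{"x":0,"y":0,"z":0,"wx":0,"wy":0,"wz":0,"claw":0}]'; python3 -c "
from h import *
cv2.imwrite('pics/t8.png',snapshot('scene')['img'][220:460,50:370,::-1])
d=snapshot('wrist');np.save('wg.npy',d,allow_pickle=True);cv2.imwrite('pics/wg.png',d['img'][:,:,::-1])"
```

```text
clock: 33.75
position: [0.486, -0.2097, 0.3752]
ee_rot: [0.0, 0.002, 1.0, 0.002]
contact_force: [0.8, 1.4, 0.2]
grip_width: 0.085
clock: 34.55
position: [0.4861, -0.0397, 0.3789]
ee_rot: [0.003, 0.001, 1.0, 0.001]
contact_force: [-0.2, -1.1, 0.8]
grip_width: 0.0858
```

View pics/t8.png

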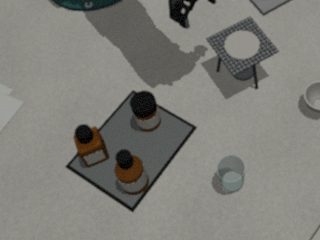

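View pics/wg.png

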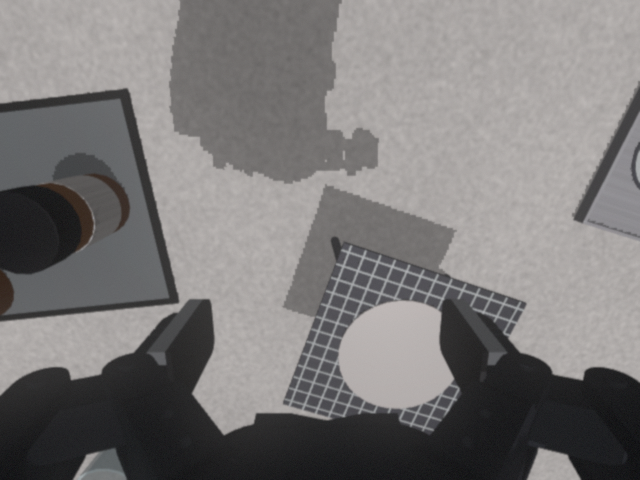

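```bash
python3 -m pendant '[{"x":-0.8,"y":0.5,"z":0,"wx":0,"wy":0,"wz":0,"claw":0},{"x":-0.8,"y":0.5,"z":0,"wx":0,"wy":0,"wz":0,"claw":0},{"x":-0.8,"y":0.5,"z":0,"wx":0,"wy":0,"wz":0,"claw":0},{"x":-0.8,"y":0.5,"z":0,"wx":0,"wy":0,"wz":0,"claw":0},{"x":0,"y":0,"z":0,"wx":0,"wy":0,"wz":0,"claw":0},{"x":0,"y":0,"z":0,"wx":0,"wy":0,"wz":0,"claw":0}]'; python3 -c "
from h import *
d=snapshot('wrist');np.save('wg.npy',d,allow_pickle=True);cv2.imwrite('pics/wg2.png',d['img'][:,:,::-1])
g=d['img'].astype(int);print(g[250,328])
h=cv2.GaussianBlur(d['img'],(9,9),0)
m=((h.min(2)>150)).astype(np.uint8)
n,l,st,ce=cv2.connectedComponentsWithStats(m)
for i in range(1,n):
  if st[i,4]>2000: print(st[i],ce[i],onz(d,*ce[i],.115))
"
```

```text
clock: 35.25
position: [0.5704, 0.0035, 0.3787]
ee_rot: [0.003, 0.006, 1.0, 0.0]
contact_force: [0.1, -0.4, -0.4]
grip_width: 0.0856
[193 192 195]
[     0      0    640    432 133513] [345.79142106 204.70936913] [0.5479397 0.0150183]
[ 608   12   32   82 2021] [625.93765463  55.54675903] [0.46559494 0.16984962]
[ 269  219  141   86 8124] [342.08357952 260.48670606] [0.58442185 0.01274946]
```

View pics/wg2.png

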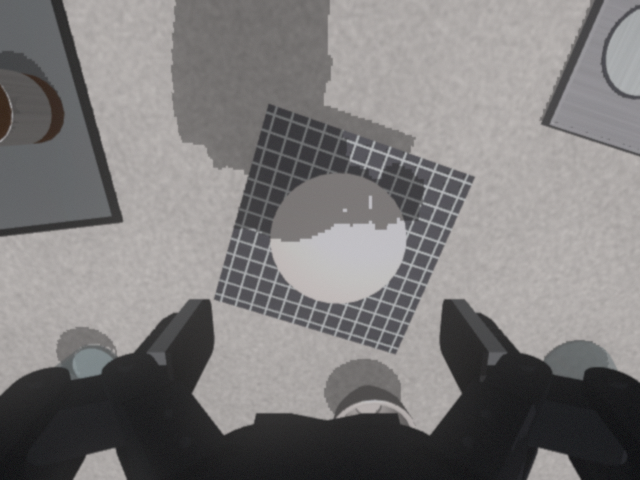

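```bash
python3 -c "
from h import *
d=np.load('wg.npy',allow_pickle=True).item()
print(onz(d,338,238.5,.115),onz(d,270,239,.115),onz(d,406,239,.115))
c=np.array([onz(d,*p,.115) for p in [(268,104),(475,178),(395,353),(215,298)]]);print(c.mean(0),np.linalg.norm(c-np.roll(c,1,0),axis=1))
"
```

```text
[0.56962577 0.01016326] [ 0.56947261 -0.0328209 ] [0.5704394  0.05314885]
[0.57101046 0.01033325] [0.12811701 0.13018952 0.12821887 0.12833879]
```

```bash
python3 -m pendant '[{"x":0.32,"y":1,"z":0,"wx":0,"wy":0,"wz":-0.1,"claw":0},{"x":0.32,"y":1,"z":0,"wx":0,"wy":0,"wz":0,"claw":0},{"x":0.32,"y":1,"z":0,"wx":0,"wy":0,"wz":0,"claw":0},{"x":0.32,"y":1,"z":0,"wx":0,"wy":0,"wz":0,"claw":0},{"x":0.32,"y":1,"z":0,"wx":0,"wy":0,"wz":0,"claw":0},{"x":0.32,"y":1,"z":0,"wx":0,"wy":0,"wz":0,"claw":0},{"x":0.32,"y":1,"z":0,"wx":0,"wy":0,"wz":0,"claw":0},{"x":0.32,"y":1,"z":0,"wx":0,"wy":0,"wz":0,"claw":0},{"x":0.32,"y":1,"z":0,"wx":0,"wy":0,"wz":0,"claw":0},{"x":0.32,"y":1,"z":0,"wx":0,"wy":0,"wz":0,"claw":0},{"x":0.32,"y":1,"z":0,"wx":0,"wy":0,"wz":0,"claw":0},{"x":0.2,"y":0.6,"z":0,"wx":0,"wy":0,"wz":0,"claw":0}]';  python3 -m pendant '[{"x":0.2,"y":0.4,"z":0.5,"wx":0,"wy":0,"wz":0,"claw":0},{"x":0,"y":0,"z":1,"wx":0,"wy":0,"wz":0,"claw":0},{"x":0,"y":0,"z":1,"wx":0,"wy":0,"wz":0,"claw":0},{"x":0,"y":0,"z":0.5,"wx":0,"wy":0,"wz":0,"claw":0},{"x":0,"y":0,"z":0,"wx":0,"wy":0,"wz":0,"claw":0},{"x":0,"y":0,"z":0,"wx":0,"wy":0,"wz":0,"claw":0}]';python3 -c "
from h import *
d=snapshot('wrist');np.save('wd.npy',d,allow_pickle=True);cv2.imwrite('pics/wd.png',d['img'][:,:,::-1])"
```

```text
clock: 36.5
position: [0.4714, 0.2907, 0.3797]
ee_rot: [0.004, 0.007, 1.0, -0.001]
contact_force: [-0.6, -1.5, -0.5]
grip_width: 0.0855
clock: 37.1
position: [0.4654, 0.2977, 0.3043]
ee_rot: [0.005, 0.008, 1.0, -0.001]
contact_force: [0.5, 0.6, 0.6]
grip_width: 0.0855
```

View pics/wd.png

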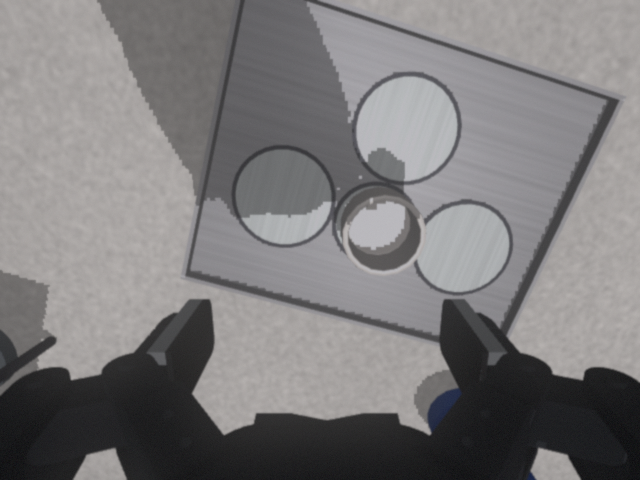

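```bash
python3 -c "
from h import *
d=np.load('wd.npy',allow_pickle=True).item()
print(onz(d,384.5,234,.04),onz(d,343,234,.04),onz(d,426,234,.04));print([onz(d,*p,.004).round(4) for p in [(408,128),(284,196),(463,247)]])
"
```

```text
[0.46331974 0.33347663] [0.46293346 0.30728242] [0.46370594 0.35966516]
[array([0.3998, 0.3527]), array([0.4449, 0.267 ]), array([0.4848, 0.397 ])]
```

```bash
python3 -m pendant '[{"x":0.05,"y":0.7,"z":0,"wx":0,"wy":0.07,"wz":-0.11,"claw":0},{"x":0,"y":0.7,"z":0.8,"wx":0,"wy":0,"wz":0,"claw":0},{"x":0,"y":0,"z":1,"wx":0,"wy":0,"wz":0,"claw":0},{"x":0,"y":0,"z":0.9,"wx":0,"wy":0,"wz":0,"claw":0},{"x":0,"y":0,"z":0.6,"wx":0,"wy":0,"wz":0,"claw":0},{"x":0,"y":0,"z":0,"wx":0,"wy":0,"wz":0,"claw":0},{"x":0,"y":0,"z":0,"wx":0,"wy":0,"wz":0,"claw":0}]'
```

```text
clock: 37.85
position: [0.4666, 0.3391, 0.2254]
ee_rot: [0.003, -0.002, 1.0, 0.002]
contact_force: [0.6, -0.5, -0.2]
grip_width: 0.0855
```

```bash
python3 -m pendant '[{"x":0.1,"y":-0.24,"z":0,"wx":0,"wy":0,"wz":0,"claw":0},{"x":0,"y":0,"z":0,"wx":0,"wy":0,"wz":0,"claw":0},{"x":0,"y":0,"z":0.5,"wx":0,"wy":0,"wz":0,"claw":0},{"x":0,"y":0,"z":0.5,"wx":0,"wy":0,"wz":0,"claw":0},{"x":0,"y":0,"z":0.2,"wx":0,"wy":0,"wz":0,"claw":0},{"x":0,"y":0,"z":0,"wx":0,"wy":0,"wz":0,"claw":0},{"x":0,"y":0,"z":0,"wx":0,"wy":0,"wz":0,"claw":0}]'
```

```text
clock: 38.55
position: [0.4651, 0.3334, 0.1966]
ee_rot: [0.006, -0.002, 1.0, 0.004]
contact_force: [0.8, 1.0, 0.5]
grip_width: 0.0852
```

```bash
python3 -c "
from h import *
d=snapshot('wrist');np.save('wd.npy',d,allow_pickle=True);cv2.imwrite('pics/wd2.png',d['img'][:,:,::-1])"
```

```text
(no output)
```

View pics/wd2.png

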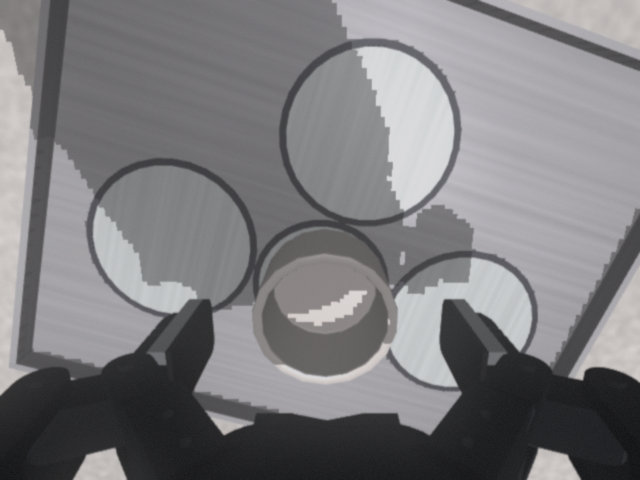

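```bash
python3 -m pendant '[{"x":0,"y":0,"z":0.25,"wx":0,"wy":0.08,"wz":0,"claw":0},{"x":0,"y":0,"z":0.1,"wx":0,"wy":0,"wz":0,"claw":0},{"x":0,"y":0,"z":0,"wx":0,"wy":0,"wz":0,"claw":0},{"x":0,"y":0,"z":0,"wx":0,"wy":0,"wz":0,"claw":1},{"x":0,"y":0,"z":0,"wx":0,"wy":0,"wz":0,"claw":1},{"x":0,"y":0,"z":0,"wx":0,"wy":0,"wz":0,"claw":1},{"x":0,"y":0,"z":0,"wx":0,"wy":0,"wz":0,"claw":1},{"x":0,"y":0,"z":0,"wx":0,"wy":0,"wz":0,"claw":1},{"x":0,"y":0,"z":0,"wx":0,"wy":0,"wz":0,"claw":1}]' 30
```

```text
clock: 39.5
position: [0.4654, 0.3336, 0.1885]
ee_rot: [0.0, -0.002, 1.0, 0.004]
contact_force: [-0.3, 0.3, -0.1]
grip_width: 0.0539
```

```bash
python3 -m pendant '[{"x":0,"y":0,"z":-0.2,"wx":0,"wy":0,"wz":0,"claw":1},{"x":0,"y":0,"z":-0.6,"wx":0,"wy":0,"wz":0,"claw":1},{"x":0,"y":0,"z":-1,"wx":0,"wy":0,"wz":0,"claw":1},{"x":0,"y":0,"z":-1,"wx":0,"wy":0,"wz":0,"claw":1},{"x":0,"y":0,"z":-1,"wx":0,"wy":0,"wz":0,"claw":1},{"x":0,"y":0,"z":-1,"wx":0,"wy":0,"wz":0,"claw":1},{"x":0,"y":0,"z":-1,"wx":0,"wy":0,"wz":0,"claw":1},{"x":0,"y":-0.4,"z":-1,"wx":0,"wy":0,"wz":0,"claw":1},{"x":-0.3,"y":-0.8,"z":-0.5,"wx":0,"wy":0,"wz":0,"claw":1},{"x":-0.3,"y":-0.8,"z":0,"wx":0,"wy":0,"wz":0,"claw":1}]';python3 -c "
from h import *
cv2.imwrite('pics/t9.png',snapshot('scene')['img'][60:330,180:500,::-1])"
```

```text
clock: 40.5
position: [0.4792, 0.2822, 0.3806]
ee_rot: [0.0, -0.004, 1.0, 0.004]
contact_force: [1.1, -0.1, -1.2]
grip_width: 0.054
```

View pics/t9.png

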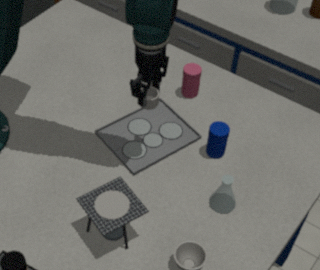

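```bash
python3 -m pendant '[{"x":-0.34,"y":-1,"z":0,"wx":0,"wy":0,"wz":0,"claw":1},{"x":-0.34,"y":-1,"z":0,"wx":0,"wy":0,"wz":0,"claw":1},{"x":-0.34,"y":-1,"z":0,"wx":0,"wy":0,"wz":0,"claw":1},{"x":-0.34,"y":-1,"z":0,"wx":0,"wy":0,"wz":0,"claw":1},{"x":-0.34,"y":-1,"z":0,"wx":0,"wy":0,"wz":0,"claw":1},{"x":-0.34,"y":-1,"z":0,"wx":0,"wy":0,"wz":0,"claw":1},{"x":-0.34,"y":-1,"z":0,"wx":0,"wy":0,"wz":0,"claw":1},{"x":-0.34,"y":-1,"z":0,"wx":0,"wy":0,"wz":0,"claw":1},{"x":-0.34,"y":-1,"z":0,"wx":0,"wy":0,"wz":0,"claw":1},{"x":-0.34,"y":-0.6,"z":0,"wx":0,"wy":0,"wz":0,"claw":1},{"x":0,"y":-0.3,"z":0,"wx":0,"wy":0,"wz":0,"claw":1},{"x":0,"y":0,"z":0,"wx":0,"wy":0,"wz":0,"claw":1}]';python3 -m pendant '[{"x":0,"y":0,"z":0,"wx":0,"wy":0,"wz":0,"claw":1}]'
```

```text
clock: 41.75
position: [0.5683, 0.0229, 0.3809]
ee_rot: [0.0, -0.002, 1.0, 0.004]
contact_force: [-0.3, 1.1, -0.8]
grip_width: 0.054
clock: 41.85
position: [0.568, 0.0235, 0.3809]
ee_rot: [0.0, -0.003, 1.0, 0.004]
contact_force: [0.1, 0.9, -0.9]
grip_width: 0.0537
```

```bash
python3 -m pendant '[{"x":-0.12,"y":-0.5,"z":0,"wx":0,"wy":0,"wz":0,"claw":1},{"x":0,"y":0,"z":0.5,"wx":0,"wy":0,"wz":0,"claw":1},{"x":0,"y":0,"z":1,"wx":0,"wy":0,"wz":0,"claw":1},{"x":0,"y":0,"z":0.7,"wx":0,"wy":0,"wz":0,"claw":1},{"x":0,"y":0,"z":0.3,"wx":0,"wy":0,"wz":0,"claw":1},{"x":0,"y":0,"z":0,"wx":0,"wy":0,"wz":0,"claw":1},{"x":0,"y":0,"z":0,"wx":0,"wy":0,"wz":0,"claw":1}]';python3 -c "
from h import *
d=snapshot('wrist');np.save('wd.npy',d,allow_pickle=True);cv2.imwrite('pics/wd3.png',d['img'][:,:,::-1])"
```

```text
clock: 42.55
position: [0.5713, 0.0122, 0.3181]
ee_rot: [0.002, -0.005, 1.0, 0.004]
contact_force: [0.3, 0.0, -0.2]
grip_width: 0.054
```

View pics/wd3.png

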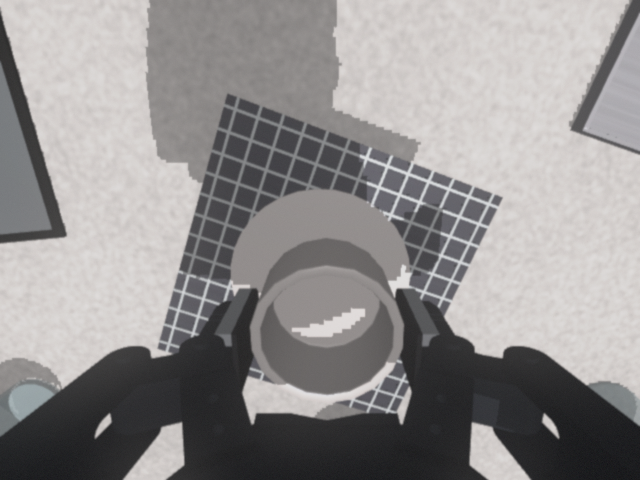

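```bash
python3 -m pendant '[{"x":0,"y":-0.07,"z":0.3,"wx":0,"wy":0,"wz":0,"claw":1},{"x":0,"y":0,"z":0.2,"wx":0,"wy":0,"wz":0,"claw":1},{"x":0,"y":0,"z":0,"wx":0,"wy":0,"wz":0,"claw":1},{"x":0,"y":0,"z":0,"wx":0,"wy":0,"wz":0,"claw":1}]'
```

```text
clock: 43.0
position: [0.5718, 0.0103, 0.3062]
ee_rot: [0.003, -0.005, 1.0, 0.004]
contact_force: [-0.3, 0.4, 0.0]
grip_width: 0.0536
```

```bash
python3 -m pendant '[{"x":0.02,"y":0,"z":0.14,"wx":0,"wy":0,"wz":0,"claw":1},{"x":0,"y":0,"z":0,"wx":0,"wy":0,"wz":0,"claw":1}]';python3 -m pendant '[{"x":0,"y":0,"z":0.05,"wx":0,"wy":0,"wz":0,"claw":1}]';python3 -m pendant '[{"x":0,"y":0,"z":0.04,"wx":0,"wy":0,"wz":0,"claw":1}]'
```

```text
clock: 43.2
position: [0.5713, 0.0103, 0.3026]
ee_rot: [0.003, -0.005, 1.0, 0.004]
contact_force: [0.4, -0.0, -1.3]
grip_width: 0.0538
clock: 43.3
position: [0.5714, 0.0104, 0.3014]
ee_rot: [0.003, -0.005, 1.0, 0.004]
contact_force: [0.6, -0.7, -1.3]
grip_width: 0.0536
clock: 43.4
position: [0.5714, 0.0104, 0.3004]
ee_rot: [0.003, -0.005, 1.0, 0.004]
contact_force: [-0.5, 0.9, -0.4]
grip_width: 0.054
```

```bash
python3 -m pendant '[{"x":0,"y":0,"z":0.03,"wx":0,"wy":0,"wz":0,"claw":1}]';python3 -m pendant '[{"x":0,"y":0,"z":0.03,"wx":0,"wy":0,"wz":0,"claw":1}]'
```

```text
clock: 43.5
position: [0.5714, 0.0104, 0.2995]
ee_rot: [0.003, -0.005, 1.0, 0.004]
contact_force: [0.6, -0.2, -1.1]
grip_width: 0.054
clock: 43.6
position: [0.5715, 0.0104, 0.2992]
ee_rot: [0.003, -0.005, 1.0, 0.004]
contact_force: [-5.3, 0.0, 14.6]
grip_width: 0.0538
```

Contact; release and lift straight.

```bash
python3 -m pendant '[{"x":0,"y":0,"z":0,"wx":0,"wy":0,"wz":0,"claw":0},{"x":0,"y":0,"z":0,"wx":0,"wy":0,"wz":0,"claw":0},{"x":0,"y":0,"z":0,"wx":0,"wy":0,"wz":0,"claw":0},{"x":0,"y":0,"z":0,"wx":0,"wy":0,"wz":0,"claw":0},{"x":0,"y":0,"z":-0.3,"wx":0,"wy":0,"wz":0,"claw":0},{"x":0,"y":0,"z":-0.8,"wx":0,"wy":0,"wz":0,"claw":0},{"x":0,"y":0,"z":-1,"wx":0,"wy":0,"wz":0,"claw":0},{"x":0,"y":0,"z":-1,"wx":0,"wy":0,"wz":0,"claw":0},{"x":0,"y":0,"z":-0.3,"wx":0,"wy":0,"wz":0,"claw":0},{"x":0,"y":0,"z":0,"wx":0,"wy":0,"wz":0,"claw":0}]';python3 -c "
from h import *
d=snapshot('wrist');np.save('wd.npy',d,allow_pickle=True);cv2.imwrite('pics/wd4.png',d['img'][:,:,::-1])"
```

```text
clock: 44.6
position: [0.5705, 0.0098, 0.3888]
ee_rot: [0.003, -0.005, 1.0, 0.004]
contact_force: [-0.2, -0.4, -1.0]
grip_width: 0.085
```

View pics/wd4.png

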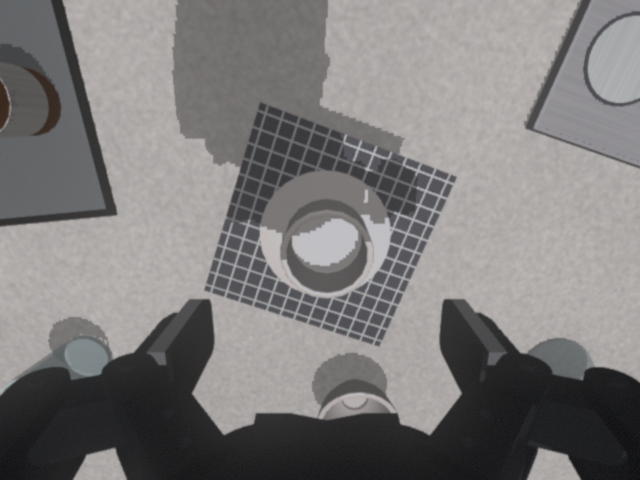

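```bash
python3 -c "
from h import *
d=np.load('wd.npy',allow_pickle=True).item()
print(onz(d,328,250.5,.151),onz(d,325.5,233.5,.115))"
```

```text
[0.56922967 0.01172324] [0.56962818 0.01047993]
```

```bash
python3 -m pendant '[{"x":0.34,"y":-1,"z":0,"wx":-0.05,"wy":0.04,"wz":0.07,"claw":0},{"x":0.34,"y":-1,"z":0,"wx":0,"wy":0,"wz":0,"claw":0},{"x":0.34,"y":-1,"z":0,"wx":0,"wy":0,"wz":0,"claw":0},{"x":0.34,"y":-1,"z":0,"wx":0,"wy":0,"wz":0,"claw":0},{"x":0.34,"y":-1,"z":0,"wx":0,"wy":0,"wz":0,"claw":0},{"x":0.34,"y":-1,"z":0,"wx":0,"wy":0,"wz":0,"claw":0},{"x":0.34,"y":-1,"z":0,"wx":0,"wy":0,"wz":0,"claw":0},{"x":0.34,"y":-1,"z":0,"wx":0,"wy":0,"wz":0,"claw":0},{"x":0.34,"y":-1,"z":0,"wx":0,"wy":0,"wz":0,"claw":0},{"x":0,"y":-0.4,"z":0.5,"wx":0,"wy":0,"wz":0,"claw":0},{"x":0,"y":0,"z":0.5,"wx":0,"wy":0,"wz":0,"claw":0},{"x":0,"y":0,"z":0,"wx":0,"wy":0,"wz":0,"claw":0}]';python3 -c "
from h import *
d=snapshot('wrist');print(env.read_state()['position']);np.save('wj.npy',d,allow_pickle=True);cv2.imwrite('pics/wj.png',d['img'][:,:,::-1])
for q in ([.4865,-.2459,.104],[.4865+.029,-.2459,.104],[.4865,-.2459+.029,.104],[.4865,-.2459-.029,.104]): print(proj(d,q).round(0))"
```

```text
clock: 45.85
position: [0.4887, -0.233, 0.3443]
ee_rot: [-0.008, -0.001, 1.0, 0.011]
contact_force: [-0.6, 0.6, 0.8]
grip_width: 0.0856
[ 0.48890429 -0.23297066  0.34507665]
[296. 257.]
[297. 303.]
[346. 257.]
[245. 257.]
```

View pics/wj.png

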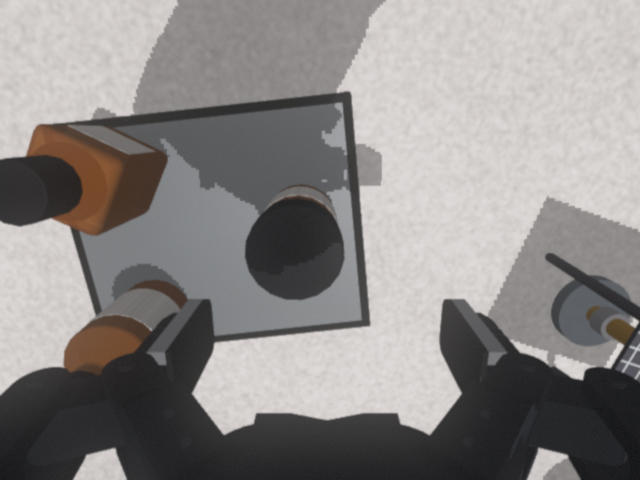

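```bash
python3 -m pendant '[{"x":0.12,"y":-0.5,"z":0,"wx":0.1,"wy":-0.08,"wz":0,"claw":0},{"x":0,"y":0,"z":0.8,"wx":0,"wy":0,"wz":0,"claw":0},{"x":0,"y":0,"z":0.8,"wx":0,"wy":0,"wz":0,"claw":0},{"x":0,"y":0,"z":0.8,"wx":0,"wy":0,"wz":0,"claw":0},{"x":0,"y":0,"z":0.4,"wx":0,"wy":0,"wz":0,"claw":0},{"x":0,"y":0,"z":0,"wx":0,"wy":0,"wz":0,"claw":0},{"x":0,"y":0,"z":0,"wx":0,"wy":0,"wz":0,"claw":0}]'
```

```text
clock: 46.6
position: [0.4862, -0.2481, 0.2756]
ee_rot: [0.001, -0.002, 1.0, 0.0]
contact_force: [-0.2, -0.2, 0.3]
grip_width: 0.0852
```

```bash
python3 -m pendant '[{"x":0,"y":0.06,"z":0.5,"wx":0,"wy":0,"wz":0,"claw":0},{"x":0,"y":0,"z":0.5,"wx":0,"wy":0,"wz":0,"claw":0},{"x":0,"y":0,"z":0.15,"wx":0,"wy":0,"wz":0,"claw":0},{"x":0,"y":0,"z":0,"wx":0,"wy":0,"wz":0,"claw":0},{"x":0,"y":0,"z":0,"wx":0,"wy":0,"wz":0,"claw":0}]'
```

```text
clock: 47.1
position: [0.4877, -0.2477, 0.2509]
ee_rot: [0.004, -0.002, 1.0, -0.002]
contact_force: [0.1, 0.3, 0.5]
grip_width: 0.0857
```

```bash
python3 -m pendant '[{"x":0.06,"y":0.05,"z":0.12,"wx":0,"wy":0,"wz":0,"claw":0},{"x":0,"y":0,"z":0,"wx":0,"wy":0,"wz":0,"claw":0},{"x":0,"y":0,"z":0,"wx":0,"wy":0,"wz":0,"claw":1},{"x":0,"y":0,"z":0,"wx":0,"wy":0,"wz":0,"claw":1},{"x":0,"y":0,"z":0,"wx":0,"wy":0,"wz":0,"claw":1},{"x":0,"y":0,"z":0,"wx":0,"wy":0,"wz":0,"claw":1},{"x":0,"y":0,"z":0,"wx":0,"wy":0,"wz":0,"claw":1},{"x":0,"y":0,"z":0,"wx":0,"wy":0,"wz":0,"claw":1}]' 50
```

```text
clock: 47.9
position: [0.4865, -0.2466, 0.2497]
ee_rot: [0.005, -0.002, 1.0, -0.003]
contact_force: [0.2, 0.4, 0.7]
grip_width: 0.0566
```

```bash
python3 -m pendant '[{"x":0,"y":0,"z":-0.2,"wx":0,"wy":0.05,"wz":0,"claw":1},{"x":0,"y":0,"z":-0.6,"wx":0,"wy":0,"wz":0,"claw":1},{"x":0,"y":0,"z":-1,"wx":0,"wy":0,"wz":0,"claw":1},{"x":0,"y":0,"z":-1,"wx":0,"wy":0,"wz":0,"claw":1},{"x":0,"y":0,"z":-1,"wx":0,"wy":0,"wz":0,"claw":1},{"x":0.4,"y":0,"z":-1,"wx":0,"wy":0,"wz":0,"claw":1},{"x":0.6,"y":0.4,"z":-1,"wx":0,"wy":0,"wz":0,"claw":1},{"x":0.6,"y":0.8,"z":-0.8,"wx":0,"wy":0,"wz":0,"claw":1},{"x":0.6,"y":1,"z":0,"wx":0,"wy":0,"wz":0,"claw":1},{"x":0.6,"y":1,"z":0,"wx":0,"wy":0,"wz":0,"claw":1},{"x":0.4,"y":1,"z":0,"wx":0,"wy":0,"wz":0,"claw":1},{"x":0,"y":1,"z":0,"wx":0,"wy":0,"wz":0,"claw":1}]'
python3 -m pendant '[{"x":0,"y":1,"z":0,"wx":0,"wy":0,"wz":0,"claw":1},{"x":0,"y":1,"z":0,"wx":0,"wy":0,"wz":0,"claw":1},{"x":0,"y":1,"z":0,"wx":0,"wy":0,"wz":0,"claw":1},{"x":0,"y":1,"z":0,"wx":0,"wy":0,"wz":0,"claw":1},{"x":0,"y":1,"z":0,"wx":0,"wy":0,"wz":0,"claw":1},{"x":0,"y":1,"z":0,"wx":0,"wy":0,"wz":0,"claw":1},{"x":0,"y":1,"z":0,"wx":0,"wy":0,"wz":0,"claw":1},{"x":0,"y":1,"z":0,"wx":0,"wy":0,"wz":0,"claw":1},{"x":0,"y":1,"z":0,"wx":0,"wy":0,"wz":0,"claw":1},{"x":0,"y":1,"z":0,"wx":0,"wy":0,"wz":0,"claw":1},{"x":0,"y":1,"z":0,"wx":0,"wy":0,"wz":0,"claw":1},{"x":0,"y":1,"z":0,"wx":0,"wy":0,"wz":0,"claw":1}]'
```

```text
clock: 49.1
position: [0.4015, -0.1137, 0.4219]
ee_rot: [-0.002, -0.0, 1.0, -0.002]
contact_force: [0.1, -0.1, -3.1]
grip_width: 0.0567
clock: 50.3
position: [0.397, 0.1988, 0.4237]
ee_rot: [-0.004, 0.0, 1.0, -0.003]
contact_force: [0.7, 0.1, -4.3]
grip_width: 0.0565
```

```bash
python3 -m pendant '[{"x":-0.45,"y":1,"z":0,"wx":0,"wy":0,"wz":0,"claw":1},{"x":-0.45,"y":1,"z":0,"wx":0,"wy":0,"wz":0,"claw":1},{"x":-0.45,"y":1,"z":0,"wx":0,"wy":0,"wz":0,"claw":1},{"x":-0.45,"y":1,"z":0,"wx":0,"wy":0,"wz":0,"claw":1},{"x":-0.45,"y":1,"z":0,"wx":0,"wy":0,"wz":0,"claw":1},{"x":-0.45,"y":1,"z":0,"wx":0,"wy":0,"wz":0,"claw":1},{"x":-0.45,"y":0.7,"z":0,"wx":0,"wy":0,"wz":0,"claw":1},{"x":-0.2,"y":0.3,"z":0,"wx":0,"wy":0,"wz":0,"claw":1},{"x":0,"y":0,"z":0,"wx":0,"wy":0,"wz":0,"claw":1},{"x":0,"y":0,"z":0,"wx":0,"wy":0,"wz":0,"claw":1}]'
```

```text
clock: 51.3
position: [0.4808, 0.3834, 0.4216]
ee_rot: [-0.006, -0.001, 1.0, -0.005]
contact_force: [-0.1, -1.5, -2.5]
grip_width: 0.0562
```

```bash
python3 -m pendant '[{"x":-0.2,"y":0.5,"z":0,"wx":-0.07,"wy":-0.08,"wz":0,"claw":1},{"x":0,"y":0,"z":0.5,"wx":0,"wy":0,"wz":0,"claw":1},{"x":0,"y":0,"z":1,"wx":0,"wy":0,"wz":0,"claw":1},{"x":0,"y":0,"z":1,"wx":0,"wy":0,"wz":0,"claw":1},{"x":0,"y":0,"z":1,"wx":0,"wy":0,"wz":0,"claw":1},{"x":0,"y":0,"z":0.8,"wx":0,"wy":0,"wz":0,"claw":1},{"x":0,"y":0,"z":0.5,"wx":0,"wy":0,"wz":0,"claw":1},{"x":0,"y":0,"z":0.2,"wx":0,"wy":0,"wz":0,"claw":1},{"x":0,"y":0,"z":0,"wx":0,"wy":0,"wz":0,"claw":1},{"x":0,"y":0,"z":0,"wx":0,"wy":0,"wz":0,"claw":1}]'
```

```text
clock: 52.3
position: [0.486, 0.3955, 0.2967]
ee_rot: [0.004, 0.001, 1.0, 0.003]
contact_force: [-0.9, -0.4, -2.4]
grip_width: 0.0568
```

```bash
python3 -m pendant '[{"x":0,"y":0.04,"z":0.6,"wx":0,"wy":0.04,"wz":0,"claw":1},{"x":0,"y":0,"z":0.6,"wx":0,"wy":0,"wz":0,"claw":1},{"x":0,"y":0,"z":0.3,"wx":0,"wy":0,"wz":0,"claw":1},{"x":0,"y":0,"z":0,"wx":0,"wy":0,"wz":0,"claw":1},{"x":0,"y":0,"z":0,"wx":0,"wy":0,"wz":0,"claw":1}]'
```

```text
clock: 52.8
position: [0.4868, 0.3974, 0.2584]
ee_rot: [0.002, 0.001, 1.0, 0.004]
contact_force: [0.3, -0.1, -2.7]
grip_width: 0.0568
```

```bash
python3 -m pendant '[{"x":0.03,"y":0,"z":0.25,"wx":0,"wy":0,"wz":0,"claw":1},{"x":0,"y":0,"z":0,"wx":0,"wy":0,"wz":0,"claw":1}]';python3 -m pendant '[{"x":0,"y":0,"z":0.04,"wx":0,"wy":0,"wz":0,"claw":1}]';python3 -m pendant '[{"x":0,"y":0,"z":0.03,"wx":0,"wy":0,"wz":0,"claw":1}]'
```

```text
clock: 53.0
position: [0.4862, 0.3975, 0.2524]
ee_rot: [0.003, 0.001, 1.0, 0.005]
contact_force: [-0.6, 0.8, -3.6]
grip_width: 0.0567
clock: 53.1
position: [0.4863, 0.3976, 0.2516]
ee_rot: [0.003, 0.001, 1.0, 0.005]
contact_force: [-1.3, 0.3, -2.5]
grip_width: 0.0566
clock: 53.2
position: [0.4863, 0.3976, 0.2509]
ee_rot: [0.003, 0.001, 1.0, 0.005]
contact_force: [-0.9, -0.4, -3.3]
grip_width: 0.0569
```

```bash
python3 -m pendant '[{"x":0,"y":0,"z":0.04,"wx":0,"wy":0,"wz":0,"claw":1}]';python3 -m pendant '[{"x":0,"y":0,"z":0.03,"wx":0,"wy":0,"wz":0,"claw":1}]'
```

```text
clock: 53.3
position: [0.4864, 0.3977, 0.2501]
ee_rot: [0.003, 0.001, 1.0, 0.005]
contact_force: [-0.1, -0.1, -0.5]
grip_width: 0.0566
clock: 53.4
position: [0.4865, 0.3977, 0.2499]
ee_rot: [0.004, 0.001, 1.0, 0.005]
contact_force: [-1.8, -0.9, 9.7]
grip_width: 0.0564
```

Contact. Release, rise, and verify.

```bash
python3 -m pendant '[{"x":0,"y":0,"z":0,"wx":0,"wy":0,"wz":0,"claw":0},{"x":0,"y":0,"z":0,"wx":0,"wy":0,"wz":0,"claw":0},{"x":0,"y":0,"z":0,"wx":0,"wy":0,"wz":0,"claw":0},{"x":0,"y":0,"z":0,"wx":0,"wy":0,"wz":0,"claw":0},{"x":0,"y":0,"z":-0.5,"wx":0,"wy":0,"wz":0,"claw":0},{"x":0,"y":0,"z":-1,"wx":0,"wy":0,"wz":0,"claw":0},{"x":0,"y":0,"z":-1,"wx":0,"wy":0,"wz":0,"claw":0},{"x":0,"y":0,"z":-1,"wx":0,"wy":0,"wz":0,"claw":0},{"x":0,"y":0,"z":-1,"wx":0,"wy":0,"wz":0,"claw":0},{"x":0,"y":-0.5,"z":-0.7,"wx":0,"wy":0,"wz":0,"claw":0},{"x":0,"y":-1,"z":-0.3,"wx":0,"wy":0,"wz":0,"claw":0},{"x":0,"y":-0.5,"z":0,"wx":0,"wy":0,"wz":0,"claw":0}]';python3 -c "
from h import *
d=snapshot('wrist');print(env.read_state()['position']);np.save('wj.npy',d,allow_pickle=True);cv2.imwrite('pics/wj2.png',d['img'][:,:,::-1])
for q in ([.4848,.397,.104],[.4848+.029,.397,.104],[.4848,.397+.029,.104],[.4848,.397-.029,.104]): print(proj(d,q).round(0))"
```

```text
clock: 54.6
position: [0.4844, 0.3458, 0.3992]
ee_rot: [0.006, -0.0, 1.0, 0.006]
contact_force: [0.2, 0.5, 0.5]
grip_width: 0.0851
[0.48447403 0.34479026 0.39875636]
[394. 225.]
[392. 263.]
[435. 225.]
[353. 225.]
```

View pics/wj2.png

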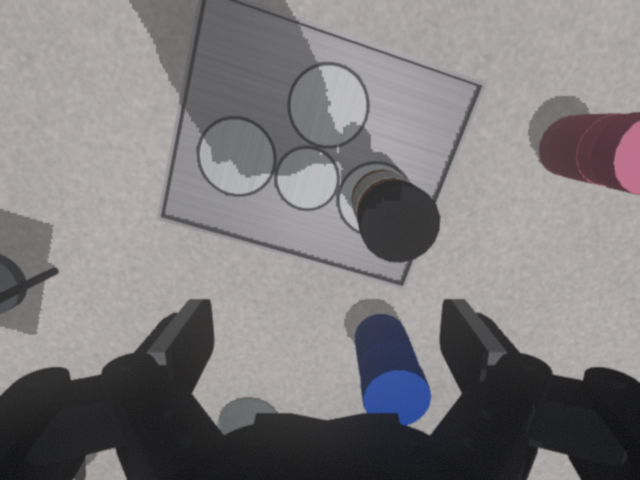

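```bash
python3 -m pendant '[{"x":0.05,"y":-1,"z":0,"wx":0,"wy":0,"wz":0,"claw":0},{"x":0.05,"y":-1,"z":0,"wx":0,"wy":0,"wz":0,"claw":0},{"x":0.05,"y":-1,"z":0,"wx":0,"wy":0,"wz":0,"claw":0},{"x":0.05,"y":-1,"z":0,"wx":0,"wy":0,"wz":0,"claw":0},{"x":0.05,"y":-1,"z":0,"wx":0,"wy":0,"wz":0,"claw":0},{"x":0.05,"y":-1,"z":0,"wx":0,"wy":0,"wz":0,"claw":0},{"x":0.05,"y":-1,"z":0,"wx":0,"wy":0,"wz":0,"claw":0},{"x":0.05,"y":-1,"z":0,"wx":0,"wy":0,"wz":0,"claw":0},{"x":0.05,"y":-1,"z":0,"wx":0,"wy":0,"wz":0,"claw":0},{"x":0.05,"y":-1,"z":0,"wx":0,"wy":0,"wz":0,"claw":0},{"x":0.05,"y":-1,"z":0,"wx":0,"wy":0,"wz":0,"claw":0},{"x":0.05,"y":-1,"z":0,"wx":0,"wy":0,"wz":0,"claw":0}]';python3 -m pendant '[{"x":0.05,"y":-1,"z":0,"wx":0,"wy":0,"wz":0,"claw":0},{"x":0.05,"y":-1,"z":0,"wx":0,"wy":0,"wz":0,"claw":0},{"x":0.05,"y":-1,"z":0,"wx":0,"wy":0,"wz":0,"claw":0},{"x":0.05,"y":-1,"z":0,"wx":0,"wy":0,"wz":0,"claw":0},{"x":0.05,"y":-1,"z":0,"wx":0,"wy":0,"wz":0,"claw":0},{"x":0.05,"y":-1,"z":0,"wx":0,"wy":0,"wz":0,"claw":0},{"x":0.05,"y":-1,"z":0,"wx":0,"wy":0,"wz":0,"claw":0},{"x":0.05,"y":-1,"z":0,"wx":0,"wy":0,"wz":0,"claw":0},{"x":0.05,"y":-1,"z":0,"wx":0,"wy":0,"wz":0,"claw":0},{"x":0.05,"y":-1,"z":0,"wx":0,"wy":0,"wz":0,"claw":0},{"x":0.05,"y":-1,"z":0,"wx":0,"wy":0,"wz":0,"claw":0},{"x":0.05,"y":-1,"z":0,"wx":0,"wy":0,"wz":0,"claw":0}]'
```

```text
clock: 55.85
position: [0.4677, 0.038, 0.3914]
ee_rot: [0.003, -0.001, 1.0, 0.007]
contact_force: [-0.1, -0.4, -0.4]
grip_width: 0.0854
clock: 57.05
position: [0.4522, -0.2723, 0.3836]
ee_rot: [0.0, -0.0, 1.0, 0.009]
contact_force: [-0.4, 0.3, 0.1]
grip_width: 0.0857
```

```bash
python3 -m pendant '[{"x":0.05,"y":-1,"z":0,"wx":0.1,"wy":0,"wz":0,"claw":0},{"x":0.05,"y":-1,"z":0,"wx":0,"wy":0,"wz":0,"claw":0},{"x":0,"y":-1,"z":0.3,"wx":0,"wy":0,"wz":0,"claw":0},{"x":0,"y":-0.6,"z":0.5,"wx":0,"wy":0,"wz":0,"claw":0},{"x":0,"y":-0.3,"z":0.4,"wx":0,"wy":0,"wz":0,"claw":0},{"x":0,"y":0,"z":0,"wx":0,"wy":0,"wz":0,"claw":0},{"x":0,"y":0,"z":0,"wx":0,"wy":0,"wz":0,"claw":0}]';python3 -c "
from h import *
d=snapshot('wrist');print(env.read_state()['position']);np.save('wj.npy',d,allow_pickle=True);cv2.imwrite('pics/ws.png',d['img'][:,:,::-1])
for q in ([.4485,-.3825,.124],[.4485+.017,-.3825,.124],[.4485,-.3825+.017,.124],[.4485,-.3825-.017,.124]): print(proj(d,q).round(0))"
```

```text
clock: 57.75
position: [0.45, -0.3744, 0.3479]
ee_rot: [-0.001, 0.001, 1.0, 0.004]
contact_force: [0.2, -0.4, 0.2]
grip_width: 0.0859
[ 0.4499826  -0.37422117  0.34799511]
[309. 262.]
[309. 291.]
[341. 262.]
[277. 262.]
```

View pics/ws.png

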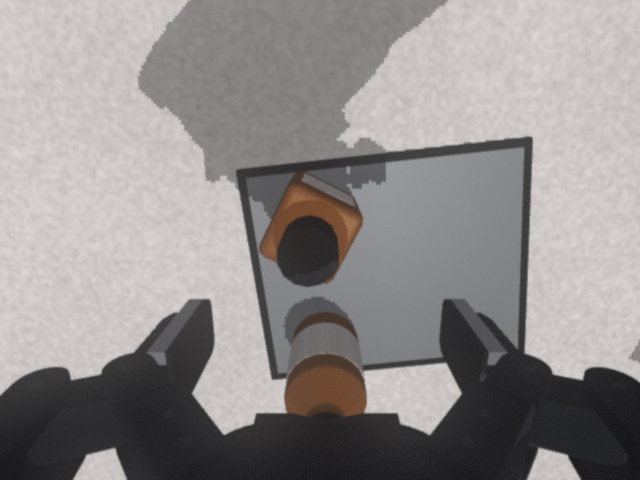

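```bash
python3 -m pendant '[{"x":0.14,"y":-0.32,"z":0,"wx":0.03,"wy":0,"wz":0,"claw":0},{"x":0,"y":0,"z":0.7,"wx":0,"wy":0,"wz":0,"claw":0},{"x":0,"y":0,"z":0.8,"wx":0,"wy":0,"wz":0,"claw":0},{"x":0,"y":0,"z":0.6,"wx":0,"wy":0,"wz":0,"claw":0},{"x":0,"y":0,"z":0.4,"wx":0,"wy":0,"wz":0,"claw":0},{"x":0,"y":0,"z":0,"wx":0,"wy":0,"wz":0,"claw":0},{"x":0,"y":0,"z":0,"wx":0,"wy":0,"wz":0,"claw":0}]'
```

```text
clock: 58.5
position: [0.4466, -0.3815, 0.2876]
ee_rot: [0.001, -0.001, 1.0, -0.001]
contact_force: [-0.5, -0.7, 1.0]
grip_width: 0.0854
```

```bash
python3 -m pendant '[{"x":0,"y":-0.05,"z":0.4,"wx":0,"wy":0,"wz":0,"claw":0},{"x":0,"y":0,"z":0.35,"wx":0,"wy":0,"wz":0,"claw":0},{"x":0,"y":0,"z":0,"wx":0,"wy":0,"wz":0,"claw":0},{"x":0,"y":0,"z":0,"wx":0,"wy":0,"wz":0,"claw":0},{"x":0,"y":0,"z":0,"wx":0,"wy":0,"wz":0,"claw":1},{"x":0,"y":0,"z":0,"wx":0,"wy":0,"wz":0,"claw":1},{"x":0,"y":0,"z":0,"wx":0,"wy":0,"wz":0,"claw":1},{"x":0,"y":0,"z":0,"wx":0,"wy":0,"wz":0,"claw":1},{"x":0,"y":0,"z":0,"wx":0,"wy":0,"wz":0,"claw":1},{"x":0,"y":0,"z":0,"wx":0,"wy":0,"wz":0,"claw":1},{"x":0,"y":0,"z":0,"wx":0,"wy":0,"wz":0,"claw":1}]' 50
```

```text
clock: 59.6
position: [0.447, -0.3832, 0.2695]
ee_rot: [0.002, -0.001, 1.0, -0.002]
contact_force: [0.8, 0.2, 0.2]
grip_width: 0.0327
```

```bash
python3 -m pendant '[{"x":0,"y":0,"z":-0.2,"wx":0,"wy":0,"wz":0,"claw":1},{"x":0,"y":0,"z":-0.6,"wx":0,"wy":0,"wz":0,"claw":1},{"x":0,"y":0,"z":-1,"wx":0,"wy":0,"wz":0,"claw":1},{"x":0,"y":0,"z":-1,"wx":0,"wy":0,"wz":0,"claw":1},{"x":0,"y":0,"z":-1,"wx":0,"wy":0,"wz":0,"claw":1},{"x":0.2,"y":0,"z":-1,"wx":0,"wy":0,"wz":0,"claw":1},{"x":0.4,"y":0.4,"z":-1,"wx":0,"wy":0,"wz":0,"claw":1},{"x":0.4,"y":0.8,"z":-0.8,"wx":0,"wy":0,"wz":0,"claw":1},{"x":0.4,"y":1,"z":0,"wx":0,"wy":0,"wz":0,"claw":1},{"x":0,"y":1,"z":0,"wx":0,"wy":0,"wz":0,"claw":1},{"x":0,"y":1,"z":0,"wx":0,"wy":0,"wz":0,"claw":1},{"x":0,"y":1,"z":0,"wx":0,"wy":0,"wz":0,"claw":1}]'
python3 -m pendant '[{"x":0,"y":1,"z":0,"wx":0,"wy":0,"wz":0,"claw":1},{"x":0,"y":1,"z":0,"wx":0,"wy":0,"wz":0,"claw":1},{"x":0,"y":1,"z":0,"wx":0,"wy":0,"wz":0,"claw":1},{"x":0,"y":1,"z":0,"wx":0,"wy":0,"wz":0,"claw":1},{"x":0,"y":1,"z":0,"wx":0,"wy":0,"wz":0,"claw":1},{"x":0,"y":1,"z":0,"wx":0,"wy":0,"wz":0,"claw":1},{"x":0,"y":1,"z":0,"wx":0,"wy":0,"wz":0,"claw":1},{"x":0,"y":1,"z":0,"wx":0,"wy":0,"wz":0,"claw":1},{"x":0,"y":1,"z":0,"wx":0,"wy":0,"wz":0,"claw":1},{"x":0,"y":1,"z":0,"wx":0,"wy":0,"wz":0,"claw":1},{"x":0,"y":1,"z":0,"wx":0,"wy":0,"wz":0,"claw":1},{"x":0,"y":1,"z":0,"wx":0,"wy":0,"wz":0,"claw":1}]'
```

```text
clock: 60.8
position: [0.4087, -0.2502, 0.4428]
ee_rot: [0.002, 0.001, 1.0, -0.002]
contact_force: [0.9, 0.1, -2.2]
grip_width: 0.0324
clock: 62.0
position: [0.4057, 0.0626, 0.4457]
ee_rot: [0.004, 0.002, 1.0, -0.003]
contact_force: [-0.1, -0.1, -1.4]
grip_width: 0.0325
```

```bash
python3 -m pendant '[{"x":-0.2,"y":1,"z":0,"wx":0,"wy":0.05,"wz":0,"claw":1},{"x":-0.2,"y":1,"z":0,"wx":0,"wy":0,"wz":0,"claw":1},{"x":-0.2,"y":1,"z":0,"wx":0,"wy":0,"wz":0,"claw":1},{"x":-0.2,"y":1,"z":0,"wx":0,"wy":0,"wz":0,"claw":1},{"x":-0.2,"y":1,"z":0,"wx":0,"wy":0,"wz":0,"claw":1},{"x":-0.2,"y":1,"z":0,"wx":0,"wy":0,"wz":0,"claw":1},{"x":-0.2,"y":0.8,"z":0,"wx":0,"wy":0,"wz":0,"claw":1},{"x":-0.1,"y":0.5,"z":0,"wx":0,"wy":0,"wz":0,"claw":1},{"x":0,"y":0.2,"z":0,"wx":0,"wy":0,"wz":0,"claw":1},{"x":0,"y":0,"z":0,"wx":0,"wy":0,"wz":0,"claw":1},{"x":0,"y":0,"z":0,"wx":0,"wy":0,"wz":0,"claw":1}]'
```

```text
clock: 63.1
position: [0.4423, 0.2598, 0.4475]
ee_rot: [0.001, 0.0, 1.0, -0.003]
contact_force: [-0.8, -0.0, -2.4]
grip_width: 0.0328
```

```bash
python3 -m pendant '[{"x":-0.1,"y":0.27,"z":0.2,"wx":-0.03,"wy":0,"wz":0,"claw":1},{"x":0,"y":0,"z":0.6,"wx":0,"wy":0,"wz":0,"claw":1},{"x":0,"y":0,"z":1,"wx":0,"wy":0,"wz":0,"claw":1},{"x":0,"y":0,"z":1,"wx":0,"wy":0,"wz":0,"claw":1},{"x":0,"y":0,"z":1,"wx":0,"wy":0,"wz":0,"claw":1},{"x":0,"y":0,"z":1,"wx":0,"wy":0,"wz":0,"claw":1},{"x":0,"y":0,"z":0.7,"wx":0,"wy":0,"wz":0,"claw":1},{"x":0,"y":0,"z":0.3,"wx":0,"wy":0,"wz":0,"claw":1},{"x":0,"y":0,"z":0,"wx":0,"wy":0,"wz":0,"claw":1},{"x":0,"y":0,"z":0,"wx":0,"wy":0,"wz":0,"claw":1}]'
```

```text
clock: 64.1
position: [0.4461, 0.2638, 0.2972]
ee_rot: [0.003, 0.004, 1.0, 0.001]
contact_force: [-0.1, -0.0, -2.1]
grip_width: 0.0327
```

```bash
python3 -m pendant '[{"x":0.03,"y":0.11,"z":0.4,"wx":0,"wy":0,"wz":0,"claw":1},{"x":0,"y":0,"z":0.4,"wx":0,"wy":0,"wz":0,"claw":1},{"x":0,"y":0,"z":0.1,"wx":0,"wy":0,"wz":0,"claw":1},{"x":0,"y":0,"z":0,"wx":0,"wy":0,"wz":0,"claw":1},{"x":0,"y":0,"z":0,"wx":0,"wy":0,"wz":0,"claw":1}]'
```

```text
clock: 64.6
position: [0.4461, 0.2671, 0.2746]
ee_rot: [0.004, 0.004, 1.0, 0.001]
contact_force: [-0.5, 0.1, -2.3]
grip_width: 0.0324
```

```bash
python3 -m pendant '[{"x":0,"y":0,"z":0.1,"wx":0,"wy":0,"wz":0,"claw":1},{"x":0,"y":0,"z":0,"wx":0,"wy":0,"wz":0,"claw":1}]';python3 -m pendant '[{"x":0,"y":0,"z":0.03,"wx":0,"wy":0,"wz":0,"claw":1}]';python3 -m pendant '[{"x":0,"y":0,"z":0.03,"wx":0,"wy":0,"wz":0,"claw":1}]';python3 -m pendant '[{"x":0,"y":0,"z":0.03,"wx":0,"wy":0,"wz":0,"claw":1}]'
```

```text
clock: 64.8
position: [0.4462, 0.2672, 0.2723]
ee_rot: [0.004, 0.004, 1.0, 0.001]
contact_force: [-0.6, 0.4, -2.2]
grip_width: 0.0326
clock: 64.9
position: [0.4463, 0.2672, 0.2716]
ee_rot: [0.005, 0.004, 1.0, 0.002]
contact_force: [-0.2, -0.1, -0.9]
grip_width: 0.0327
clock: 65.0
position: [0.4463, 0.2672, 0.2709]
ee_rot: [0.005, 0.004, 1.0, 0.002]
contact_force: [-0.5, 0.8, -1.7]
grip_width: 0.0325
clock: 65.1
position: [0.4464, 0.2672, 0.2702]
ee_rot: [0.005, 0.004, 1.0, 0.002]
contact_force: [0.1, -0.6, -2.6]
grip_width: 0.0327
```

```bash
python3 -m pendant '[{"x":0,"y":0,"z":0.02,"wx":0,"wy":0,"wz":0,"claw":1}]';python3 -m pendant '[{"x":0,"y":0,"z":0.03,"wx":0,"wy":0,"wz":0,"claw":1}]'
```

```text
clock: 65.2
position: [0.4464, 0.2672, 0.2697]
ee_rot: [0.005, 0.004, 1.0, 0.002]
contact_force: [0.6, 0.7, 2.7]
grip_width: 0.0329
clock: 65.3
position: [0.4467, 0.2673, 0.2695]
ee_rot: [0.005, 0.004, 1.0, 0.002]
contact_force: [-1.6, 1.2, 14.7]
grip_width: 0.0326
```

```bash
python3 -m pendant '[{"x":0,"y":0,"z":0,"wx":0,"wy":0,"wz":0,"claw":0.4},{"x":0,"y":0,"z":0,"wx":0,"wy":0,"wz":0,"claw":0.4},{"x":0,"y":0,"z":0,"wx":0,"wy":0,"wz":0,"claw":0},{"x":0,"y":0,"z":0,"wx":0,"wy":0,"wz":0,"claw":0},{"x":0,"y":0,"z":-0.5,"wx":0,"wy":0.06,"wz":0,"claw":0},{"x":0,"y":0,"z":-1,"wx":0,"wy":0,"wz":0,"claw":0},{"x":0,"y":0,"z":-1,"wx":0,"wy":0,"wz":0,"claw":0},{"x":0,"y":0,"z":-1,"wx":0,"wy":0,"wz":0,"claw":0},{"x":0,"y":0,"z":-0.8,"wx":0,"wy":0,"wz":0,"claw":0},{"x":0,"y":0,"z":-0.2,"wx":0,"wy":0,"wz":0,"claw":0},{"x":0,"y":0,"z":0,"wx":0,"wy":0,"wz":0,"claw":0}]';python3 -c "
from h import *
d=snapshot('wrist');print(env.read_state()['position']);np.save('wj.npy',d,allow_pickle=True);cv2.imwrite('pics/ws2.png',d['img'][:,:,::-1])
for q in ([.4449,.267,.124],[.4449+.017,.267,.124],[.4449,.267+.017,.124],[.4449,.267-.017,.124],[.4848,.397,.104]): print(proj(d,q).round(0))"
```

```text
clock: 66.4
position: [0.446, 0.2667, 0.3852]
ee_rot: [0.0, 0.004, 1.0, 0.002]
contact_force: [-0.6, 0.3, -0.1]
grip_width: 0.0853
[0.44591401 0.26670673 0.38482608]
[327. 241.]
[327. 267.]
[354. 241.]
[299. 242.]
[511. 286.]
```

View pics/ws2.png

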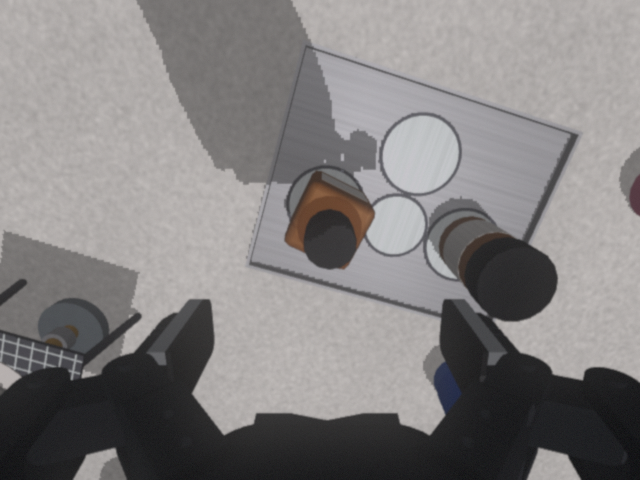

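```bash
python3 -m pendant '[{"x":-0.1,"y":-1,"z":-0.3,"wx":0,"wy":0,"wz":0,"claw":0},{"x":-0.19,"y":-1,"z":0,"wx":0,"wy":0,"wz":0,"claw":0},{"x":-0.19,"y":-1,"z":0,"wx":0,"wy":0,"wz":0,"claw":0},{"x":-0.19,"y":-1,"z":0,"wx":0,"wy":0,"wz":0,"claw":0},{"x":-0.19,"y":-1,"z":0,"wx":0,"wy":0,"wz":0,"claw":0},{"x":-0.19,"y":-1,"z":0,"wx":0,"wy":0,"wz":0,"claw":0},{"x":-0.19,"y":-1,"z":0,"wx":0,"wy":0,"wz":0,"claw":0},{"x":-0.19,"y":-1,"z":0,"wx":0,"wy":0,"wz":0,"claw":0},{"x":-0.19,"y":-1,"z":0,"wx":0,"wy":0,"wz":0,"claw":0},{"x":-0.19,"y":-1,"z":0,"wx":0,"wy":0,"wz":0,"claw":0},{"x":-0.19,"y":-1,"z":0,"wx":0,"wy":0,"wz":0,"claw":0},{"x":-0.19,"y":-1,"z":0,"wx":0,"wy":0,"wz":0,"claw":0}]';python3 -m pendant '[{"x":-0.19,"y":-1,"z":0,"wx":0,"wy":0,"wz":0,"claw":0},{"x":-0.19,"y":-1,"z":0,"wx":0,"wy":0,"wz":0,"claw":0},{"x":-0.19,"y":-1,"z":0,"wx":0,"wy":0,"wz":0,"claw":0},{"x":-0.19,"y":-1,"z":0,"wx":0,"wy":0,"wz":0,"claw":0},{"x":-0.19,"y":-1,"z":0,"wx":0,"wy":0,"wz":0,"claw":0},{"x":-0.19,"y":-1,"z":0,"wx":0,"wy":0,"wz":0,"claw":0},{"x":-0.19,"y":-1,"z":0,"wx":0,"wy":0,"wz":0,"claw":0},{"x":-0.19,"y":-1,"z":0,"wx":0,"wy":0,"wz":0,"claw":0},{"x":-0.19,"y":-1,"z":0,"wx":0,"wy":0,"wz":0,"claw":0},{"x":-0.19,"y":-1,"z":0,"wx":0,"wy":0,"wz":0,"claw":0},{"x":-0.19,"y":-1,"z":0,"wx":0,"wy":0,"wz":0,"claw":0},{"x":-0.1,"y":-0.5,"z":0,"wx":0,"wy":0,"wz":0,"claw":0}]'
```

```text
clock: 67.65
position: [0.4976, -0.0429, 0.3759]
ee_rot: [-0.01, 0.001, 1.0, 0.001]
contact_force: [0.4, -0.2, 0.2]
grip_width: 0.0851
clock: 68.85
position: [0.5504, -0.3439, 0.3542]
ee_rot: [-0.02, 0.002, 1.0, 0.007]
contact_force: [0.1, 0.8, -0.3]
grip_width: 0.0852
```

```bash
python3 -m pendant '[{"x":0,"y":0,"z":0,"wx":0.1,"wy":-0.28,"wz":0,"claw":0},{"x":0,"y":0,"z":0,"wx":0,"wy":0,"wz":0,"claw":0},{"x":0,"y":0,"z":0,"wx":0,"wy":0,"wz":0,"claw":0}]'
```

```text
clock: 69.15
position: [0.5502, -0.3448, 0.3505]
ee_rot: [-0.002, 0.003, 1.0, 0.002]
contact_force: [0.3, 0.4, 0.0]
grip_width: 0.0854
```

```bash
python3 -m pendant '[{"x":-0.32,"y":-0.5,"z":0,"wx":0,"wy":0,"wz":0,"claw":0},{"x":-0.3,"y":-0.5,"z":0,"wx":0,"wy":0,"wz":0,"claw":0},{"x":0,"y":0,"z":0,"wx":0,"wy":0,"wz":0,"claw":0},{"x":0,"y":0,"z":0,"wx":0,"wy":0,"wz":0,"claw":0}]';python3 -c "
from h import *
d=snapshot('wrist');print(env.read_state()['position']);np.save('wj.npy',d,allow_pickle=True);cv2.imwrite('pics/wt.png',d['img'][:,:,::-1])
for q in ([.566,-.37,.144],[.566+.016,-.37,.144],[.566,-.37+.016,.144],[.566,-.37-.016,.144]): print(proj(d,q).round(0))"
```

```text
clock: 69.55
position: [0.5659, -0.3678, 0.3498]
ee_rot: [-0.005, 0.002, 1.0, 0.003]
contact_force: [0.1, 0.6, -0.5]
grip_width: 0.0857
[ 0.56581863 -0.36771576  0.34982037]
[321. 281.]
[321. 310.]
[353. 280.]
[288. 281.]
```

View pics/wt.png

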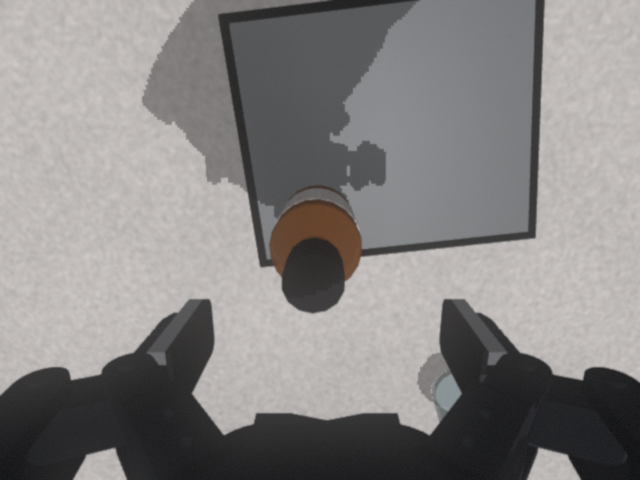

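```bash
python3 -m pendant '[{"x":0,"y":-0.2,"z":0.3,"wx":0.04,"wy":-0.06,"wz":0,"claw":0},{"x":0,"y":0,"z":0.7,"wx":0,"wy":0,"wz":0,"claw":0},{"x":0,"y":0,"z":0.5,"wx":0,"wy":0,"wz":0,"claw":0},{"x":0,"y":0,"z":0.2,"wx":0,"wy":0,"wz":0,"claw":0},{"x":0,"y":0,"z":0,"wx":0,"wy":0,"wz":0,"claw":0},{"x":0,"y":0,"z":0,"wx":0,"wy":0,"wz":0,"claw":0}]'
```

```text
clock: 70.2
position: [0.5646, -0.3713, 0.3055]
ee_rot: [0.0, 0.001, 1.0, -0.001]
contact_force: [-0.5, -0.2, 0.4]
grip_width: 0.0856
```

```bash
python3 -m pendant '[{"x":-0.05,"y":-0.04,"z":0.4,"wx":0,"wy":0,"wz":0,"claw":0},{"x":0,"y":0,"z":0.25,"wx":0,"wy":0,"wz":0,"claw":0},{"x":0,"y":0,"z":0,"wx":0,"wy":0,"wz":0,"claw":0}]';python3 -c "
from h import *
d=snapshot('wrist');print(env.read_state()['position']);cv2.imwrite('pics/wt2.png',d['img'][:,:,::-1])
for q in ([.566,-.37,.144],[.566+.016,-.37,.144],[.566,-.37+.016,.144],[.566,-.37-.016,.144]): print(proj(d,q).round(0))"
```

```text
clock: 70.5
position: [0.5662, -0.3726, 0.2889]
ee_rot: [0.001, 0.001, 1.0, -0.001]
contact_force: [-0.7, 0.1, 0.4]
grip_width: 0.0854
[ 0.56620755 -0.37258344  0.28922047]
[337. 344.]
[337. 385.]
[385. 344.]
[289. 344.]
```

View pics/wt2.png

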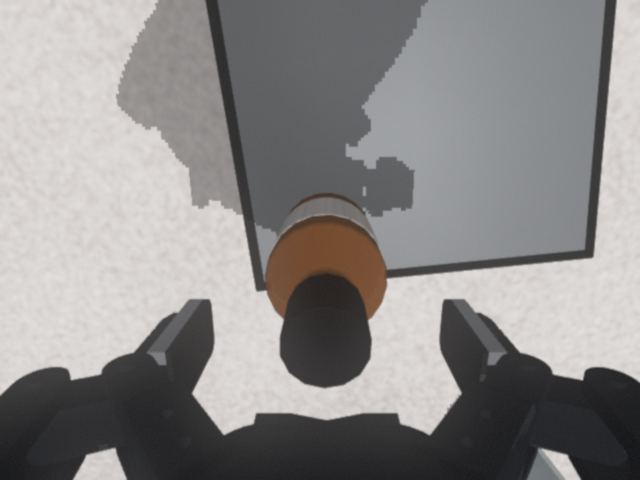

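Cap centred (u≈326). Grip.

```bash
python3 -m pendant '[{"x":0,"y":0,"z":0,"wx":0,"wy":0,"wz":0,"claw":1},{"x":0,"y":0,"z":0,"wx":0,"wy":0,"wz":0,"claw":1},{"x":0,"y":0,"z":0,"wx":0,"wy":0,"wz":0,"claw":1},{"x":0,"y":0,"z":0,"wx":0,"wy":0,"wz":0,"claw":1},{"x":0,"y":0,"z":0,"wx":0,"wy":0,"wz":0,"claw":1},{"x":0,"y":0,"z":0,"wx":0,"wy":0,"wz":0,"claw":1},{"x":0,"y":0,"z":0,"wx":0,"wy":0,"wz":0,"claw":1}]' 50; python3 -m pendant '[{"x":0,"y":0,"z":-0.2,"wx":0,"wy":0,"wz":0,"claw":1},{"x":0,"y":0,"z":-0.6,"wx":0,"wy":0,"wz":0,"claw":1},{"x":0,"y":0,"z":-1,"wx":0,"wy":0,"wz":0,"claw":1},{"x":0,"y":0,"z":-1,"wx":0,"wy":0,"wz":0,"claw":1},{"x":0,"y":0,"z":-1,"wx":0,"wy":0,"wz":0,"claw":1},{"x":0,"y":0,"z":-1,"wx":0,"wy":0,"wz":0,"claw":1},{"x":0.4,"y":0.2,"z":-1,"wx":0,"wy":0,"wz":0,"claw":1},{"x":0.8,"y":0.5,"z":-1,"wx":0,"wy":0,"wz":0,"claw":1},{"x":0.8,"y":0.8,"z":0,"wx":0,"wy":0,"wz":0,"claw":1},{"x":0.8,"y":0.8,"z":0,"wx":0,"wy":0,"wz":0,"claw":1}]'
```

```text
clock: 71.25
position: [0.5664, -0.3728, 0.2901]
ee_rot: [0.002, 0.001, 1.0, -0.002]
contact_force: [0.2, -1.0, 0.4]
grip_width: 0.0306
clock: 72.25
position: [0.4949, -0.3143, 0.4656]
ee_rot: [-0.001, 0.002, 1.0, 0.0]
contact_force: [0.9, 0.0, -2.1]
grip_width: 0.0307
```

```bash
python3 -m pendant '[{"x":0.5,"y":1,"z":0,"wx":0,"wy":0,"wz":0,"claw":1},{"x":0.5,"y":1,"z":0,"wx":0,"wy":0,"wz":0,"claw":1},{"x":0.5,"y":1,"z":0,"wx":0,"wy":0,"wz":0,"claw":1},{"x":0.5,"y":1,"z":0,"wx":0,"wy":0,"wz":0,"claw":1},{"x":0.5,"y":1,"z":0,"wx":0,"wy":0,"wz":0,"claw":1},{"x":0.5,"y":1,"z":0,"wx":0,"wy":0,"wz":0,"claw":1},{"x":0.5,"y":1,"z":0,"wx":0,"wy":0,"wz":0,"claw":1},{"x":0.3,"y":1,"z":0,"wx":0,"wy":0,"wz":0,"claw":1},{"x":0,"y":1,"z":0,"wx":0,"wy":0,"wz":0,"claw":1},{"x":0,"y":1,"z":0,"wx":0,"wy":0,"wz":0,"claw":1},{"x":0,"y":1,"z":0,"wx":0,"wy":0,"wz":0,"claw":1},{"x":0,"y":1,"z":0,"wx":0,"wy":0,"wz":0,"claw":1}]';python3 -m pendant '[{"x":0,"y":1,"z":0,"wx":0,"wy":0,"wz":0,"claw":1},{"x":0,"y":1,"z":0,"wx":0,"wy":0,"wz":0,"claw":1},{"x":0,"y":1,"z":0,"wx":0,"wy":0,"wz":0,"claw":1},{"x":0,"y":1,"z":0,"wx":0,"wy":0,"wz":0,"claw":1},{"x":0,"y":1,"z":0,"wx":0,"wy":0,"wz":0,"claw":1},{"x":0,"y":1,"z":0,"wx":0,"wy":0,"wz":0,"claw":1},{"x":0,"y":1,"z":0,"wx":0,"wy":0,"wz":0,"claw":1},{"x":0,"y":1,"z":0,"wx":0,"wy":0,"wz":0,"claw":1},{"x":0,"y":1,"z":0,"wx":0,"wy":0,"wz":0,"claw":1},{"x":0,"y":1,"z":0,"wx":0,"wy":0,"wz":0,"claw":1},{"x":0,"y":1,"z":0,"wx":0,"wy":0,"wz":0,"claw":1},{"x":0,"y":1,"z":0,"wx":0,"wy":0,"wz":0,"claw":1}]'
```

```text
clock: 73.45
position: [0.3908, -0.0015, 0.4698]
ee_rot: [0.001, 0.004, 1.0, -0.001]
contact_force: [0.4, -0.8, -2.8]
grip_width: 0.0304
clock: 74.65
position: [0.3882, 0.3113, 0.4736]
ee_rot: [0.002, 0.003, 1.0, -0.0]
contact_force: [1.2, 0.2, -3.4]
grip_width: 0.0306
```

```bash
python3 -m pendant '[{"x":-0.2,"y":0.8,"z":0,"wx":0,"wy":0,"wz":0,"claw":1},{"x":-0.25,"y":0.4,"z":0,"wx":0,"wy":0,"wz":0,"claw":1},{"x":0,"y":0.1,"z":0,"wx":0,"wy":0,"wz":0,"claw":1},{"x":0,"y":0,"z":0,"wx":0,"wy":0,"wz":0,"claw":1},{"x":0,"y":0,"z":0,"wx":0,"wy":0,"wz":0,"claw":1}]'
```

```text
clock: 75.15
position: [0.3993, 0.3461, 0.4739]
ee_rot: [0.002, 0.002, 1.0, -0.001]
contact_force: [-0.1, 0.5, -2.7]
grip_width: 0.0307
```

```bash
python3 -m pendant '[{"x":0,"y":0.24,"z":0.3,"wx":0,"wy":0,"wz":0,"claw":1},{"x":0,"y":0,"z":0.8,"wx":0,"wy":0,"wz":0,"claw":1},{"x":0,"y":0,"z":1,"wx":0,"wy":0,"wz":0,"claw":1},{"x":0,"y":0,"z":1,"wx":0,"wy":0,"wz":0,"claw":1},{"x":0,"y":0,"z":1,"wx":0,"wy":0,"wz":0,"claw":1},{"x":0,"y":0,"z":1,"wx":0,"wy":0,"wz":0,"claw":1},{"x":0,"y":0,"z":0.8,"wx":0,"wy":0,"wz":0,"claw":1},{"x":0,"y":0,"z":0.3,"wx":0,"wy":0,"wz":0,"claw":1},{"x":0,"y":0,"z":0,"wx":0,"wy":0,"wz":0,"claw":1},{"x":0,"y":0,"z":0,"wx":0,"wy":0,"wz":0,"claw":1}]'
```

```text
clock: 76.15
position: [0.399, 0.3488, 0.3125]
ee_rot: [0.003, 0.005, 1.0, -0.0]
contact_force: [-0.0, 0.2, -2.4]
grip_width: 0.0306
```

```bash
python3 -m pendant '[{"x":-0.03,"y":0.14,"z":0,"wx":0,"wy":0.03,"wz":0,"claw":1},{"x":0,"y":0,"z":0.4,"wx":0,"wy":0,"wz":0,"claw":1},{"x":0,"y":0,"z":0.2,"wx":0,"wy":0,"wz":0,"claw":1},{"x":0,"y":0,"z":0,"wx":0,"wy":0,"wz":0,"claw":1},{"x":0,"y":0,"z":0,"wx":0,"wy":0,"wz":0,"claw":1}]'
```

```text
clock: 76.65
position: [0.4005, 0.3531, 0.2985]
ee_rot: [0.002, 0.005, 1.0, 0.001]
contact_force: [0.6, -0.1, -2.6]
grip_width: 0.0301
```

```bash
python3 -m pendant '[{"x":0,"y":0,"z":0.25,"wx":0,"wy":0,"wz":0,"claw":1},{"x":0,"y":0,"z":0,"wx":0,"wy":0,"wz":0,"claw":1}]';python3 -m pendant '[{"x":0,"y":0,"z":0.03,"wx":0,"wy":0,"wz":0,"claw":1}]';python3 -m pendant '[{"x":0,"y":0,"z":0.03,"wx":0,"wy":0,"wz":0,"claw":1}]';python3 -m pendant '[{"x":0,"y":0,"z":0.03,"wx":0,"wy":0,"wz":0,"claw":1}]'
```

```text
clock: 76.85
position: [0.4006, 0.3531, 0.2919]
ee_rot: [0.002, 0.005, 1.0, 0.001]
contact_force: [-0.5, -0.3, -2.8]
grip_width: 0.0306
clock: 76.95
position: [0.4006, 0.3531, 0.2912]
ee_rot: [0.002, 0.005, 1.0, 0.001]
contact_force: [0.5, 0.3, -2.2]
grip_width: 0.0306
clock: 77.05
position: [0.4006, 0.3531, 0.2903]
ee_rot: [0.002, 0.005, 1.0, 0.001]
contact_force: [-0.9, 0.0, -2.9]
grip_width: 0.0308
clock: 77.15
position: [0.4008, 0.3532, 0.29]
ee_rot: [0.003, 0.005, 1.0, 0.001]
contact_force: [-1.6, 1.0, 10.5]
grip_width: 0.0308
```

```bash
python3 -m pendant '[{"x":0,"y":0,"z":0,"wx":0,"wy":0,"wz":0,"claw":0.4},{"x":0,"y":0,"z":0,"wx":0,"wy":0,"wz":0,"claw":0.4},{"x":0,"y":0,"z":0,"wx":0,"wy":0,"wz":0,"claw":0},{"x":0,"y":0,"z":0,"wx":0,"wy":0,"wz":0,"claw":0},{"x":0,"y":0,"z":-0.5,"wx":0,"wy":0,"wz":0,"claw":0},{"x":0,"y":0,"z":-1,"wx":0,"wy":0,"wz":0,"claw":0},{"x":0,"y":0,"z":-1,"wx":0,"wy":0,"wz":0,"claw":0},{"x":0,"y":0,"z":-1,"wx":0,"wy":0,"wz":0,"claw":0},{"x":0,"y":0,"z":-1,"wx":0,"wy":0,"wz":0,"claw":0},{"x":0,"y":0,"z":-0.8,"wx":0,"wy":0,"wz":0,"claw":0},{"x":-0.8,"y":-0.2,"z":-0.2,"wx":0,"wy":0,"wz":0,"claw":0},{"x":-0.8,"y":-0.2,"z":0,"wx":0,"wy":0,"wz":0,"claw":0}]';python3 -m pendant '[{"x":-0.8,"y":0,"z":0,"wx":0,"wy":0,"wz":0,"claw":0},{"x":-0.4,"y":0,"z":0,"wx":0,"wy":0,"wz":0,"claw":0},{"x":0,"y":0,"z":0,"wx":0,"wy":0,"wz":0,"claw":0},{"x":0,"y":0,"z":0,"wx":0,"wy":0,"wz":0,"claw":0}]';python3 -c "
from h import *
d=snapshot('wrist');print(env.read_state()['position']);np.save('we.npy',d,allow_pickle=True);cv2.imwrite('pics/we.png',d['img'][:,:,::-1])
s=snapshot('scene');cv2.imwrite('pics/se.png',s['img'][:,:,::-1])
for n,q in (('tall',[.3998,.3522,.144]),('sq',[.4449,.267,.124]),('jar',[.4848,.397,.104])): print(n,proj(d,q).round(0))"
```

```text
clock: 78.35
position: [0.4386, 0.3424, 0.4345]
ee_rot: [0.003, 0.004, 1.0, 0.002]
contact_force: [0.7, -0.1, -0.3]
grip_width: 0.0853
clock: 78.75
position: [0.4709, 0.3416, 0.4346]
ee_rot: [0.003, 0.005, 1.0, 0.002]
contact_force: [-0.2, -0.8, 0.5]
grip_width: 0.0854
[0.47072385 0.34160111 0.43456245]
tall [341. 122.]
sq [223. 188.]
jar [394. 231.]
```

View pics/we.png

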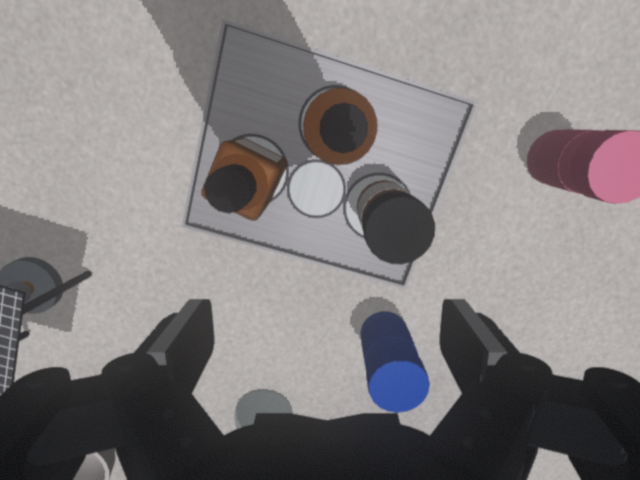

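View pics/se.png

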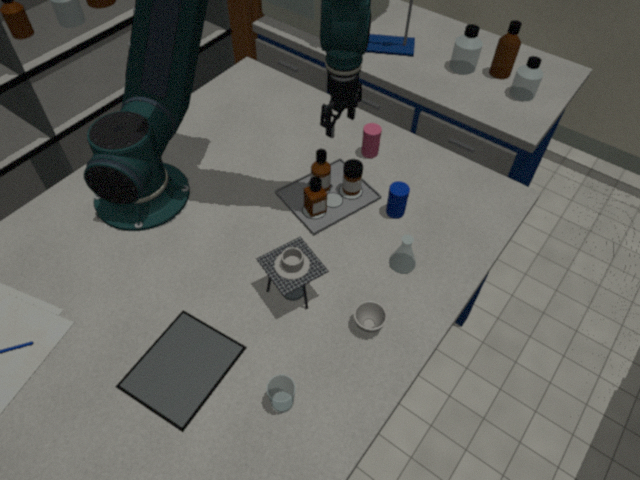

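```bash
python3 - <<'E'
from h import *
a=np.load("scene0.npy",allow_pickle=True).item()["img"]; b=snapshot("scene")["img"]
for n,(x0,y0,x1,y1) in dict(tall=(311,147,330,180),sq=(303,175,326,218),jar=(342,158,362,198),flask=(385,230,420,275),mortar=(350,298,390,338),beaker=(262,370,300,415)).items():
    t=a[y0:y1,x0:x1]; r=cv2.matchTemplate(b[y0-8:y1+8,x0-8:x1+8],t,cv2.TM_CCOEFF_NORMED); _,m,_,p=cv2.minMaxLoc(r); print(n,round(m,3),p[0]-8,p[1]-8)
E
```

```text
tall 0.988 1 0
sq 0.94 1 0
jar 0.963 1 -1
flask 0.99 0 0
mortar 0.99 0 0
beaker 0.988 0 0
```

```bash
python3 -c "
from cell import env
s=env.read_state();print(s['clock'],abs(s['joint_velocities']).max(),s['contact_force']);print(env.job_done())"
```

```text
78.9 0.001384703625074274 [0.08471957 1.17479565 0.15232086]
the job is handed in; nothing more can be done
None
```

I moved the tall bottle, the square bottle and the jar onto the mat, set the dish on the gauze, then put the bottles and the jar back in their own rings. I handed the job in at 78.9 s of the 144 s allowed; it gave no verdict.

**Last checks**
- **Dish:** a wrist-camera measurement right after release put it about 1.5 mm from the middle of the white centre. The final scene picture shows it still standing there.
- **Bottles and jar:** compared with the start picture from the scene camera, each is within about 1 pixel (roughly 3–4 mm) of where it stood, and all are upright.
- **Flask, beaker and mortar:** no shift in the picture.
- **Robot:** open, clear of everything and at rest.

**Disagreements**
- **Camera positions:** the top and scene cameras first gave positions about 1 cm apart, so I relied on close-up wrist views.
- **Final wrist view:** it showed the caps about 2–4 mm off the ring positions I had measured, more than the scene comparison did. Part of that is probably lens distortion towards the picture's edge.
- **Firm set-down:** the square bottle met the mat at about 44 N on the wrist, below the 120 N limit; the other logged contacts were under 20 N.

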